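# Balance the rocking doll stand into its holder

## Robot

A 6-joint arm with a two-finger parallel gripper is mounted at the origin on the work surface. World frame = base frame: x ahead of the robot, y to its left, z up, the work surface at z = 0. Lengths are in mm, angles in rad, forces in N, time in s.
With the tool pointing down it reaches from about 350 to 975 mm from the base axis. Payload 17.4 kg.
Tool frame: the origin (TCP) lies between the finger pads; the fingertips stand 11 mm ahead of it and the grasp point (between the pads) lies 8 mm behind it; z points along the fingers, y is the line along which they close (so a half turn about z gives the same grasp; the last joint's range is limited). The gripper opens to 85 mm and grips with 20 to 120 N. Pads are 22 mm wide; open, the fingers measure 114 mm over their backs; the gripper's body (76 mm by 85 mm) begins 54 mm behind the grasp point. The pads swing forward as they close: fully open they stand 13 mm farther back than shut.
Start: joints at [1.218, 0.116, 1.442, -0, 1.584, -0.038], TCP at [209.006, 641.833, 242.303] pointing down, gripper open.
Joint ranges: [-2.83, 2.83], [-0.83, 2.19], [0.07, 2.5], [-1.14, 4.28], [0.01, 3], [-2.97, 2.97]. Speed limits (rad/s): [1.89, 1.89, 2.22, 3.14, 3.14, 3.14].

## Interface

Orientations are given as a unit quaternion [w, x, y, z].
In Python, from station import env gives the robot as it stands.
- The arm moves only by the shell command python3 -m crank 'ROWS' [FORCE]. ROWS is JSON, a list of rows, each an object of numbers: "x", "y", "z": the shift along the tool's x, y, z in cm; "wx", "wy", "wz": the turn, a rotation vector about the tool's x, y, z in degrees; "fingers": the opening, from -1 (shut) to 1 (fully open). A call has exactly 10 rows; each row shifts and turns the commanded pose from where the row before left it, along the tool's axes as they then stand; what a row does not reach is not made up. A row lasts 1/10 s, in which the tool goes at most 50 mm and 8.59 degrees, less where a joint would pass 70% of its speed; a pose out of reach is approached as far as the arm can. A call with a gripper value outside its range is refused whole. The fingers move at their own pace and stop on an object; FORCE is the grip in N (left out, the last holds). Time passes only in rows, so rows that do not move let the fingers close, or fill a call up. It gives the time, the measured TCP pose, the force, the opening and the grip force at its end, in the units of the state.
- env.read_state(): the state, without advancing time (a new reading comes with each control period).
- env.grab_frame(name): name is "scene" or "top" or "wrist"; returns a dict with "frame" (384x512x3 uint8, blue, green, red), "K" (3x3 intrinsics, pixels), "R" (3x3) and "t" (3): a world point X has camera coordinates R X + t; the wrist camera has in their place "hand_eye" (4x4, takes a point from camera to tool coordinates, whose origin is the TCP and whose axes are the flange's). Camera axes: x right, y down, z forward; pixel columns grow to the right and rows downward; lengths in mm; the calibration is good to about 2 mm. A picture is of the moment at which its call begins: read the wrist's pose just before it. There is no depth.
- env.sign_off(): hands the job in; it is judged then, once.
The state is a dict: "time": time; "joint_positions": joint angles; "dq": joint speeds; "joint_torque": joint torques, N m; "ee_pos": TCP position; "orientation": TCP orientation; "force": force on the tool from outside, world axes, zero at the start; "ft_torque": the same for the moment, N m; "gripper_width": opening from 0.0 (shut) to 1.0 (fully open); "finger_force": force on a finger pad.
Only numpy, scipy, OpenCV 4.12 (cv2) and the standard library are available. Lean on these libraries where they do the work, as an engineer would, in place of code of your own. Each camera call takes 0.05 s, during which the arm holds its last target. There are 200 camera calls.

## Task

Lift the rocking doll stand by its wooden handle, bring the leaning doll upright by tilting and moving the stand, and keep it balanced upright in the air for at least five seconds. Then bring it, upright, between the two arms of the wooden holder, set the stand down flat on the table there and let go. Never touch the doll or its mast with the robot, never bring the doll to the holder leaning, do not bang it against the arms, and leave the other things alone.

Things in the scene. Friction and masses are not known exactly. Their poses are not given: they have to be found in the camera images.
- stand: Loose display stand, 0.48 kg without its mast, 0.91 kg with it. Plywood foot board 110 mm wide, 8 mm thick, from x = -90 to +195 mm. Origin on its underside, straight below the handle; x points from handle to doll, y left, z up. Yoke for the pin at x = 105 to 175 mm, 50 mm wide, 130 mm high. Flat steel ballast bar across the board at x = -66 mm, top 24 mm up.
- grip (a point): Point in the stand's handle at which to grip, 125 mm above the stand's origin. The handle is an upright wooden post at the stand's origin, 44 mm (x) by 24 mm (y), top 145 mm up; grip it from above, fingers closing along the stand's y. Axes as the stand's.
- pin (a point): Pivot pin of the mast, at (140, 0, 120) mm in the stand's frame, axes as the stand's. The pin runs along the stand's x, so the mast leans only to the stand's left or right; stops 0.4 rad either way from square to the board. A spring between mast and stand, 0.0245 N m/rad, pulls it square to the board, too weakly to hold it up. Pin damping 0.003 N m s/rad, no friction.
- mast: Rocking mast with doll and counterweight, origin on the pin, z up the mast. Starts leaning on its right (-y) stop. Nominal mass 0.433 kg (+-10 %), centre of mass 9.9 mm above the pin, inertia about the pin 0.0052 kg m2, gravity torque 0.042 N m per rad of lean (both grow with mass). Falls from upright with time constant 0.6 s; tilting the stand or moving the pin sideways drives it.
- doll_mid (a point): Point on the mast's axis at the middle of the doll's body, 130 mm above the pin; axes as the mast's. The doll is a blue 50 mm thick cylinder from 85 to 165 mm above the pin with a round 50 mm head, dark hair, top 217 mm above the pin.
- weight (a point): Centre of the steel counterweight disc (50 mm across, 18 mm thick) that hangs on the mast 80 mm below the pin, inside the yoke.
- holder: Fixed wooden holder; its origin lies on the table where the stand's origin belongs, axes alike (stand pose = holder pose when in place). Two level arms, 16 mm wide, 20 mm high, centred 250 mm up, inner faces at y = -37 and +37 mm, from x = 105 (open ends) to 210 mm; cross bar at x = 208 mm, post and foot at x = 220 to 330 mm.
- fork (a point): Point midway between the holder's arms where the doll's middle belongs: (140, 0, 250) mm in the holder's frame, axes as the holder's. With the stand down in place an arm stops the lean of the doll at about 0.1 rad.
- mouth (a point): Midpoint between the open ends of the holder's arms, (105, 0, 250) mm in the holder's frame. The doll comes in here, moving along the holder's +x.
- bowl: Blue ceramic bowl, 110 mm across, 50 mm high, origin at its underside: leave alone.
- spool: Yellow thread spool, 44 mm across, 50 mm high, origin at its underside: leave alone.
- glue: White glue bottle, 52 mm across, 130 mm high, origin at its underside: leave alone.

How it is judged:
By the outcome, as a careful person would: the job done as asked, in the order asked, and still so for the second after the job is handed in, with the robot touching nothing.
It also fails if it takes over 67 s, if anything falls off the work surface, if the arm or the gripper's body presses on something with over 40 N, if the wrist force passes 120 N, or if a joint passes its speed limit or range.

## Working session

There is one attempt and no reset: what is moved stays moved. The work goes in short steps, Python scripts to look and compute and a shell command to move; the robot and the scene stay as the last step left them, time stands still between calls to the robot, and variables do not carry over. Pictures are saved under pics/ and viewed, at most 10 in all, crops included, and the job is handed in when it is done.

```bash
ls; mkdir -p pics
python3 - <<'E'
from station import env
import cv2,numpy as np,pickle
s=env.read_state();print(s)
a={n:env.grab_frame(n) for n in("scene","top")}
pickle.dump(a,open('f0.pkl','wb'))
for n in a:
    cv2.imwrite(f'pics/{n}0.png',a[n]['frame']);print(n,a[n]['K'],a[n]['R'],a[n]['t'])
E
```

```text
pics
{'time': 0.0, 'joint_positions': array([ 1.21817470e+00,  1.16505876e-01,  1.44227952e+00, -1.92977686e-05,
        1.58397792e+00, -3.77946677e-02]), 'dq': array([-0.0014596 ,  0.00179066, -0.00097059, -0.00119448,  0.00131949,
        0.00123562]), 'joint_torque': array([ 1.37659456e-03, -7.31999302e+01, -6.32474542e+01,  1.85956437e-04,
        6.46081113e-03,  4.57142914e-05]), 'ee_pos': array([208.96479544, 641.65615432, 241.5398977 ]), 'orientation': array([-1.04071972e-04,  1.56764285e-01,  9.87635872e-01, -5.76084257e-04]), 'force': array([-0.11511671,  0.36320027, -0.75457505]), 'ft_torque': array([-0.01370817, -0.0247981 , -0.01237875]), 'finger_force': 0.0, 'gripper_width': 0.9981138276473356}
scene [[498.83721196   0.         253.63297891]
 [  0.         498.83721196 188.59088653]
 [  0.           0.           1.        ]] [[-0.78527023  0.61901404  0.01312601]
 [ 0.51899284  0.66964988 -0.53123956]
 [-0.33763457 -0.4103543  -0.84711997]] [ 402.89656424 -194.16765697 1744.1541951 ]
top [[390.02911197   0.         254.72059245]
 [  0.         390.02911197 196.91242374]
 [  0.           0.           1.        ]] [[-0.0101586  -0.99982093 -0.01596574]
 [-0.99178393  0.01211053 -0.1273498 ]
 [ 0.12752035  0.01454086 -0.99172936]] [  35.9549423   546.61873806 1537.87373371]
```

View pics/scene0.png

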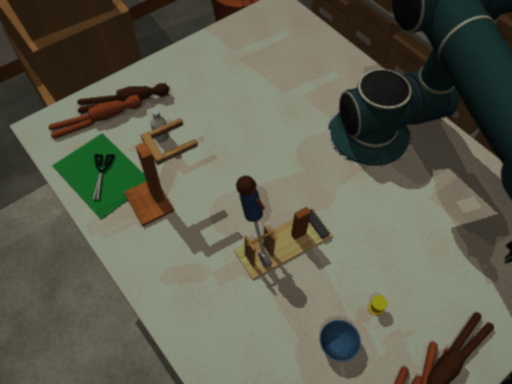

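View pics/top0.png

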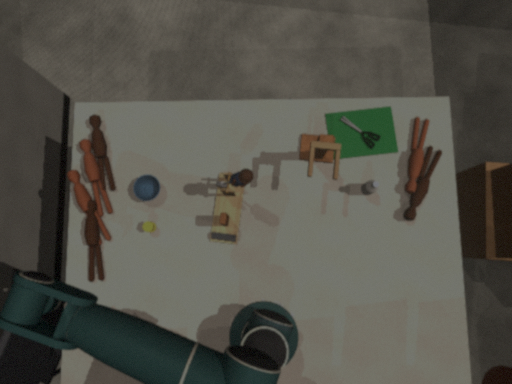

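Run:
```python
import cv2,pickle
a=pickle.load(open('f0.pkl','rb'))
def crop(n,c0,c1,r0,r1,k):
    im=cv2.resize(a[n]['frame'][r0:r1,c0:c1],None,fx=k,fy=k,interpolation=cv2.INTER_CUBIC)
    im=cv2.convertScaleAbs(im,alpha=1.5)
    for c in range((c0+9)//10*10,c1,10): cv2.putText(im,str(c),((c-c0)*k,10),0,.33,(0,255,255));cv2.line(im,((c-c0)*k,12),((c-c0)*k,17),(0,255,255))
    for r in range((r0+9)//10*10,r1,10): cv2.putText(im,str(r),(0,(r-r0)*k+4),0,.33,(0,255,255))
    cv2.imwrite(f'pics/{n}_c.png',im)
crop('top',200,350,125,250,5)
crop('scene',115,340,105,285,3)
```

```text
(no output)
```

View pics/top_c.png

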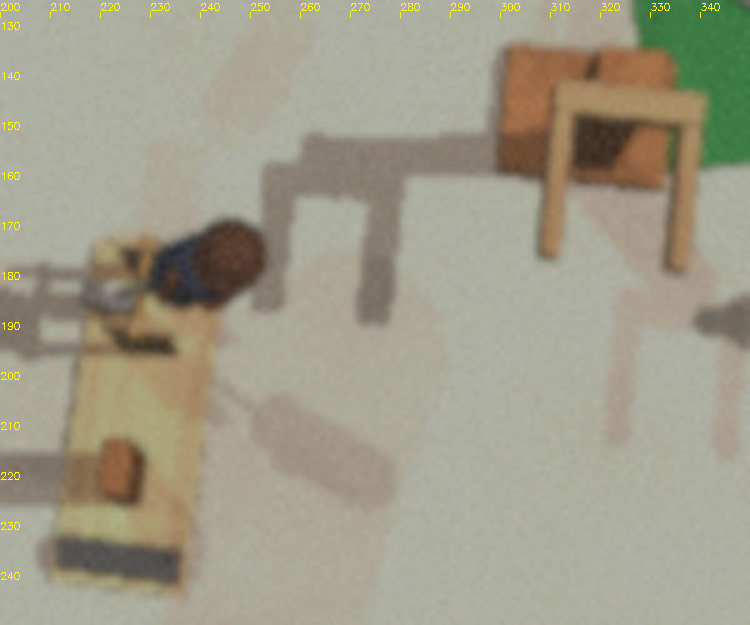

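View pics/scene_c.png

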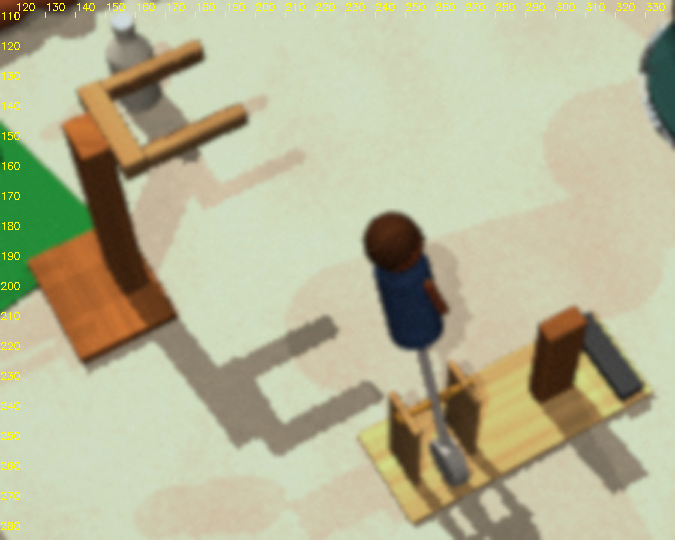

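```bash
cat > h.py <<'E'
import numpy as np,cv2
def ray(f,u,v):
    R,t,K=np.array(f['R']),np.array(f['t']),np.array(f['K'])
    C=-R.T@t; d=R.T@np.linalg.inv(K)@[u,v,1.]; return C,d/np.linalg.norm(d)
def plane(f,u,v,z):
    C,d=ray(f,u,v); return C+d*(z-C[2])/d[2]
def tri(rays):
    A=sum(np.eye(3)-np.outer(d,d) for C,d in rays); b=sum((np.eye(3)-np.outer(d,d))@C for C,d in rays)
    X=np.linalg.solve(A,b); return X,[np.linalg.norm(np.cross(X-C,d)) for C,d in rays]
def proj(f,X):
    p=np.array(f['K'])@(np.array(f['R'])@np.array(X)+f['t']); return p[:2]/p[2]
E
python3 - <<'E'
import pickle;from h import *
np.set_printoptions(precision=1,suppress=True)
a=pickle.load(open('f0.pkl','rb'))
T=lambda x,y,z:plane(a['top'],200+x/5-.4,125+y/5-.4,z)
S=lambda x,y,z:plane(a['scene'],115+x/3-.33,105+y/3-.33,z)
print('board top',*[T(*p,8) for p in((46,583),(184,595),(95,239))])
print('board scene NR?',*[S(*p,8) for p in((358,438),(417,523),(655,393))])
print('handle top T',*[T(*p,145) for p in((104,440),(131,438),(101,475),(128,477))])
print('handle S',*[S(*p,145) for p in((540,326),(575,307),(585,318),(552,338))])
print('arms T tip LL LR RL RR',*[T(*p,260) for p in((538,252),(559,254),(664,265),(688,268))])
print('bar T',*[T(*p,260) for p in((556,84),(708,95))])
print('arms S tips ',*[S(*p,260) for p in((196,40),(203,48),(236,103),(247,112))])
print('bar S',*[S(*p,260) for p in((79,92),(125,165))])
print('cam',ray(a['top'],0,0)[0],ray(a['scene'],0,0)[0])
# head triangulation
print('head',tri([ray(a['top'],200+230/5,125+257/5),ray(a['scene'],115+393/3,105+241/3)]))
# segmentation of board (yellowish) in top
for n,(c0,c1,r0,r1) in {'top':(200,250,165,250),'scene':(225,340,195,285)}.items():
    hsv=cv2.cvtColor(a[n]['frame'],cv2.COLOR_BGR2HSV)[r0:r1,c0:c1]
    print(n,hsv[(220 if n=='top' else 240)-r0,(232 if n=='top' else 285)-c0],hsv[-3,3])
E
```

```text
board top [371.8 218.2   8. ] [361.  106.3   8. ] [654.7 178.9   8. ]
board scene NR? [645.4  73.    8. ] [654.6 179.5   8. ] [377.2 218.3   8. ]
handle top T [475.4 157.  145. ] [476.6 136.8 145. ] [449.2 159.3 145. ] [447.5 139.1 145. ]
handle S [477.8 138.6 145. ] [438.2 143.4 145. ] [438.7 158.1 145. ] [477.3 155.2 145. ]
arms T tip LL LR RL RR [ 592.5 -156.3  260. ] [ 590.9 -170.8  260. ] [ 582.2 -243.2  260. ] [ 579.9 -259.7  260. ]
bar T [ 712.  -172.2  260. ] [ 702.6 -278.2  260. ]
arms S tips  [ 583.  -258.5  260. ] [ 583.3 -246.2  260. ] [ 595.9 -172.5  260. ] [ 593.8 -157.6  260. ]
bar S [ 704.5 -272.6  260. ] [ 715.4 -175.5  260. ]
cam [ 346.4    7.  1595.3] [1006.   596.3 1369.1]
head (array([585.2,  54.6, 290.5]), [np.float64(0.5609040767142908), np.float64(0.5609040767142761)])
top [ 21  85 114] [ 35  24 117]
scene [ 26 111 138] [ 35  36 141]
```

Run:
```python
from station import env
import numpy as np
np.set_printoptions(precision=3,suppress=True)
f=env.grab_frame('wrist');print(f['K'],f['hand_eye'],[k for k in f])
```

```text
[[297.046   0.    256.582]
 [  0.    297.046 190.499]
 [  0.      0.      1.   ]] [[   0.001   -0.948   -0.32    82.544]
 [   1.       0.001   -0.      -0.842]
 [   0.      -0.32     0.948 -131.059]
 [   0.       0.       0.       1.   ]] ['frame', 'K', 'hand_eye']
```

```bash
R='x'; python3 -m crank '[{"x":-3.3,"y":-3.3,"fingers":1},{"x":-3.3,"y":-3.3},{"x":-3.3,"y":-3.3},{"x":-3.3,"y":-3.3},{"x":-3.3,"y":-3.3},{"x":-3.3,"y":-3.3},{"x":-3.3,"y":-3.3},{"x":-3.3,"y":-3.3},{"x":-3.3,"y":-3.3},{"x":-3.3,"y":-3.3}]'
cat >> h.py <<'E'
from scipy.spatial.transform import Rotation as Rn
def togo(s,target,yaw):  # shift in tool axes (cm) and wz (deg) to bring TCP to target with tool x = -(stand x at yaw)
    q=s['orientation'];R=Rn.from_quat([q[1],q[2],q[3],q[0]]).as_matrix()
    c,n=np.cos(yaw),np.sin(yaw)
    Rt=np.array([[-c,-n,0],[-n,c,0],[0,0,-1.]]).T
    Rt=np.column_stack([[-c,-n,0],[-n,c,0],[0,0,-1]])
    print('tool shift cm',R.T@(np.array(target)-s['ee_pos'])/10,'after turn',Rt.T@(np.array(target)-s['ee_pos'])/10,'rotvec deg',np.degrees(Rn.from_matrix(R.T@Rt).as_rotvec()))
E
python3 - <<'E'
from station import env;from h import *
np.set_printoptions(precision=2,suppress=True)
s=env.read_state();print(s['time'],s['ee_pos'],s['joint_positions'],s['dq']);togo(s,[458,150,117],-.122)
E
```

```text
0.15 [208.96 641.7  241.72] [ 1.22  0.12  1.44  0.    1.58 -0.04] [-0. -0. -0.  0. -0. -0.]
tool shift cm [-38.91 -39.03  12.51] after turn [-30.7  -45.77  12.47] rotvec deg [ -0.05  -0.01 -11.05]invalid input
```

```bash
python3 -m crank '[{"x":-3.3,"y":-3.3,"z":0,"wx":0,"wy":0,"wz":0,"fingers":1},{"x":-3.3,"y":-3.3,"z":0,"wx":0,"wy":0,"wz":0,"fingers":1},{"x":-3.3,"y":-3.3,"z":0,"wx":0,"wy":0,"wz":0,"fingers":1},{"x":-3.3,"y":-3.3,"z":0,"wx":0,"wy":0,"wz":0,"fingers":1},{"x":-3.3,"y":-3.3,"z":0,"wx":0,"wy":0,"wz":0,"fingers":1},{"x":-3.3,"y":-3.3,"z":0,"wx":0,"wy":0,"wz":0,"fingers":1},{"x":-3.3,"y":-3.3,"z":0,"wx":0,"wy":0,"wz":0,"fingers":1},{"x":-3.3,"y":-3.3,"z":0,"wx":0,"wy":0,"wz":0,"fingers":1},{"x":-3.3,"y":-3.3,"z":0,"wx":0,"wy":0,"wz":0,"fingers":1},{"x":-3.3,"y":-3.3,"z":0,"wx":0,"wy":0,"wz":0,"fingers":1}]'
python3 - <<'E'
from station import env;from h import *
np.set_printoptions(precision=2,suppress=True)
s=env.read_state();print(s['time'],s['ee_pos'],s['joint_positions'],s['dq']);togo(s,[458,150,117],-.122)
E
```

```text
time: 1.15
ee_pos: [421.0, 224.1, 242.3]
orientation: [0.0, 0.157, 0.988, 0.0]
force: [0.4, -0.0, 0.4]
gripper_width: 0.998
finger_force: 0.0
1.15 [420.96 224.06 242.34] [ 0.44 -0.33  1.85 -0.    1.62 -0.82] [-0.98 -0.06  0.05 -0.    0.01 -0.97]
tool shift cm [-5.81 -5.9  12.53] after turn [-4.58 -6.9  12.53] rotvec deg [  0.01   0.02 -11.04]
```

```bash
python3 -m crank '[{"x":-1.9,"y":-2,"fingers":1},{"x":-1.9,"y":-2,"fingers":1},{"x":-2,"y":-1.9,"fingers":1},{"wz":-5.5,"fingers":1},{"wz":-5.5,"fingers":1},{"z":2.5,"fingers":1},{"z":2.5,"fingers":1},{"z":2.5,"fingers":1},{"z":2.5,"fingers":1},{"z":2.5,"fingers":1}]'
python3 - <<'E'
from station import env;from h import *
np.set_printoptions(precision=2,suppress=True)
s=env.read_state();print(s['time'],s['ee_pos'],s['force'],s['joint_positions'],s['dq']);togo(s,[458,150,117],-.122)
import pickle
a={n:env.grab_frame(n) for n in("scene","top")}
pickle.dump(a,open('f1.pkl','wb'))
# head colour samples
for n,X in(('scene',[585,54.6,290]),('top',[585,54.6,290])):
    f=a[n];u,v=proj(f,X).astype(int);im=f['frame'].astype(int);print(n,u,v,[im[v+k,u+k] for k in(-12,-6,-3,0,3)])
E
```

```text
1.15 [420.96 224.06 242.34] [ 0.45 -0.05  0.42] [ 0.44 -0.33  1.85 -0.    1.62 -0.82] [-0.98 -0.06  0.05 -0.    0.01 -0.97]
tool shift cm [-5.81 -5.9  12.53] after turn [-4.58 -6.9  12.53] rotvec deg [  0.01   0.02 -11.04]
scene 246 185 [array([130, 151, 146]), array([17, 30, 52]), array([15, 30, 56]), array([12, 23, 43]), array([ 9, 17, 32])]
top 246 176 [array([106, 117, 122]), array([ 87,  97, 101]), array([35, 44, 60]), array([35, 45, 62]), array([31, 43, 57])]invalid input
```

```bash
python3 -m crank '[{"x":-1.9,"y":-2,"z":0,"wx":0,"wy":0,"wz":0,"fingers":1},{"x":-1.9,"y":-2,"z":0,"wx":0,"wy":0,"wz":0,"fingers":1},{"x":-2,"y":-1.9,"z":0,"wx":0,"wy":0,"wz":0,"fingers":1},{"x":0,"y":0,"z":0,"wx":0,"wy":0,"wz":-5.5,"fingers":1},{"x":0,"y":0,"z":0,"wx":0,"wy":0,"wz":-5.5,"fingers":1},{"x":0,"y":0,"z":2.5,"wx":0,"wy":0,"wz":0,"fingers":1},{"x":0,"y":0,"z":2.5,"wx":0,"wy":0,"wz":0,"fingers":1},{"x":0,"y":0,"z":2.5,"wx":0,"wy":0,"wz":0,"fingers":1},{"x":0,"y":0,"z":2.5,"wx":0,"wy":0,"wz":0,"fingers":1},{"x":0,"y":0,"z":2.5,"wx":0,"wy":0,"wz":0,"fingers":1}]'
python3 - <<'E'
from station import env;from h import *
np.set_printoptions(precision=2,suppress=True)
s=env.read_state();print(s['time'],s['ee_pos'],s['force'],s['joint_positions'],s['dq']);togo(s,[458,150,117],-.122)
E
```

```text
time: 2.25
ee_pos: [457.2, 152.1, 116.2]
orientation: [-0.0, 0.061, 0.998, 0.0]
force: [0.6, 0.8, 0.4]
gripper_width: 1.001
finger_force: 0.0
2.25 [457.2  152.13 116.18] [0.58 0.79 0.42] [ 0.27 -0.25  2.    0.    1.4  -1.18] [-0.    0.18  0.27 -0.   -0.45 -0.  ]
tool shift cm [-0.11 -0.2  -0.08] after turn [-0.11 -0.2  -0.08] rotvec deg [ 0.   -0.01 -0.03]
```

```bash
python3 -m crank '[{"x":-0.1,"y":-0.2,"z":0,"wx":0,"wy":0,"wz":0,"fingers":-1},{"x":0,"y":0,"z":0,"wx":0,"wy":0,"wz":0,"fingers":-1},{"x":0,"y":0,"z":0,"wx":0,"wy":0,"wz":0,"fingers":-1},{"x":0,"y":0,"z":0,"wx":0,"wy":0,"wz":0,"fingers":-1},{"x":0,"y":0,"z":0,"wx":0,"wy":0,"wz":0,"fingers":-1},{"x":0,"y":0,"z":0,"wx":0,"wy":0,"wz":0,"fingers":-1},{"x":0,"y":0,"z":0,"wx":0,"wy":0,"wz":0,"fingers":-1},{"x":0,"y":0,"z":0,"wx":0,"wy":0,"wz":0,"fingers":-1},{"x":0,"y":0,"z":0,"wx":0,"wy":0,"wz":0,"fingers":-1},{"x":0,"y":0,"z":0,"wx":0,"wy":0,"wz":0,"fingers":-1}]' 100
cat > trk.py <<'E'
from h import *
H=192.
def head(f,X):
    """hair centroid pixel near the predicted world point X"""
    u,v=proj(f,X).astype(int);r=24
    im=cv2.GaussianBlur(f['frame'],(3,3),0).astype(int);u0,v0=max(u-r,0),max(v-r,0)
    c=im[v0:v+r,u0:u+r];m=((c[...,2]<82)&(c[...,2]-c[...,0]>11)).astype(np.uint8)
    m=cv2.morphologyEx(m,cv2.MORPH_OPEN,np.ones((5,5),np.uint8))
    n,l,st,ce=cv2.connectedComponentsWithStats(m)
    if n<2: return None,0
    k=1+np.argmin([np.hypot(*(ce[i]+[u0-u,v0-v]))-st[i,4]*.05 for i in range(1,n)])
    # ends of the round head: min enclosing circle is robust to thin leftovers
    ct,_=cv2.findContours((l==k).astype(np.uint8),cv2.RETR_EXTERNAL,cv2.CHAIN_APPROX_NONE)
    return ce[k]+[u0,v0],st[k,4]
def frame(s,gx=0.):
    q=s['orientation'];R=Rn.from_quat([q[1],q[2],q[3],q[0]]).as_matrix()
    ex,ey,ez=-R[:,0],R[:,1],-R[:,2]       # stand axes
    pin=s['ee_pos']+ex*(140+gx)+ez*DZ
    phi=np.arctan2(np.array([0,0,1.])@ -ey,ez[2])   # board tilt to the left
    lat=np.array([ey[0],ey[1],0]);lat/=np.linalg.norm(lat)
    return pin,phi,lat
DZ=4.
def lean(f,s,guess):
    pin,phi,lat=frame(s);th=guess
    uv,area=head(f,pin+H*np.sin(th)*lat+[0,0,H*np.cos(th)])
    if uv is None:return np.nan,0
    for _ in range(6):
        P=plane(f,*uv,pin[2]+H*np.cos(th));th=np.arcsin(np.clip((P-pin)@lat/H,-.99,.99))
    return th,area
E
python3 - <<'E'
from station import env;from trk import *
import pickle
np.set_printoptions(precision=3,suppress=True)
s=env.read_state();print(s['time'],s['ee_pos'],s['force'],s['finger_force'],s['gripper_width'],frame(s))
a=pickle.load(open('f1.pkl','rb'))
for n in a:
    print(n,lean(a[n],s,-.4))
E
```

```text
time: 3.25
ee_pos: [458.8, 149.7, 118.8]
orientation: [0.001, 0.062, 0.998, 0.0]
force: [-0.5, -1.2, 6.3]
gripper_width: 0.268
finger_force: 98.3
3.25 [458.815 149.72  118.791] [-0.47  -1.189  6.334] 98.29673051834106 0.26840201608109987 (array([597.745, 132.51 , 123.061]), np.float64(-0.0005037693414756241), array([0.123, 0.992, 0.   ]))
scene (np.float64(-0.39763394554618625), np.int32(282))
top (np.float64(-0.42790762116302494), np.int32(177))
```

```bash
sed -i 's/^DZ=4./DZ=1.2/' trk.py
cat > look.py <<'E'
import sys,json,os
from station import env
from trk import *
from scipy.optimize import least_squares
I,MGL,K,B,ML=.0052,.042,.0245,.003,.433*.0099
dt=.01
def sim(x,phi,v):
    """x=[th,om,e,bS,bT,s]; phi: board tilt at steps (n+1), v: pin speed left in m/s per step (n), starts and ends at rest"""
    th,om,e,_,_,s=x;vp=0.;out=[]
    for k in range(len(phi)-1):
        pm=(phi[k]+phi[k+1])/2+e;dp=(phi[k+1]-phi[k])/dt
        om+=dt*(s*MGL*np.sin(th)-K*(th-pm)-B*(om-dp))/(I*s)-ML/I*(v[k]-vp);vp=v[k]
        th+=om*dt
        lo,hi=phi[k+1]-.4,phi[k+1]+.4
        if th<lo: th,om=lo,max(om,dp)
        if th>hi: th,om=hi,min(om,dp)
        out.append((th,om))
    om+=ML/I*vp
    return np.r_[th,om,x[2:]],np.array(out)
def path(phi0,w,n=10):
    return np.interp(np.arange(n*10+1)/10.,np.arange(n+1),phi0+np.r_[0,np.cumsum(np.radians(w))])
def prop(x,P,phi,v):
    f=lambda z:sim(z,phi,v)[0];x1=f(x);J=np.array([(f(x+d)-x1)/1e-4 for d in np.eye(6)*1e-4]).T
    T=(len(phi)-1)*dt;Q=np.diag([2e-3,.03,2e-3,1e-3,1e-3,5e-3])**2*T
    return x1,J@P@J.T+Q
if __name__=='__main__':
    w=[float(a) for a in sys.argv[1].split(',')];y=[float(a) for a in sys.argv[2].split(',')]
    ynext=[float(a) for a in sys.argv[3].split(',')] if len(sys.argv)>3 else [0]*10
    if len(ynext)==1: ynext*=10
    if len(y)==1:y*=10
    s=env.read_state();_,phi,_=frame(s)
    if os.path.exists('st.json'):
        d=json.load(open('st.json'));x,P=np.array(d['x']),np.array(d['P'])
        p=path(d['phi'],w);x,P=prop(x,P,p,np.repeat(np.array(y)/10,10))
        print('phi cmd/meas %.2f %.2f deg'%tuple(np.degrees([p[-1],phi])))
    else: x=np.array([phi-.4,0,0,0,0,1.]);P=np.diag([.002,.002,.005,.02,.02,.05])**2
    for i,c in enumerate(('scene','top','scene')):
        s=env.read_state();_,phi,_=frame(s)
        z,a=lean(env.grab_frame(c),s,x[0]);j=3+(c=='top')
        h=np.zeros(6);h[0]=h[j]=1;r=z-h@x
        print(c,'t%.2f meas %.3f innov %.3f area %d'%(s['time'],z,r,a),end=' | ')
        if np.isfinite(z) and a>100:
            G=P@h/(h@P@h+.004**2);x=x+G*r;P=P-np.outer(G,h@P)
        x,P=prop(x,P,np.full(6,phi),np.zeros(5))
    s=env.read_state();pin,phi,lat=frame(s)
    np.set_printoptions(precision=3,suppress=True)
    print('\nTCP',s['ee_pos'].round(1),'phi %.2f deg'%np.degrees(phi),'F',s['force'].round(1),'x',x,'sd',np.sqrt(np.diag(P)))
    json.dump(dict(x=x.tolist(),P=P.tolist(),phi=phi),open('st.json','w'))
    yy=np.repeat(np.array(ynext)/10,10)
    def run(u):
        p1=path(phi,u[:10]);x1,o1=sim(x,p1,yy)
        x2,o2=sim(x1,np.full(16,p1[-1]),np.zeros(15))
        p2=path(p1[-1],u[10:]);x3,o3=sim(x2,p2,np.zeros(100))
        return np.r_[o1,o2,o3],np.r_[p1,p2],x3,x1
    def res(u):
        o,p,xe,_=run(u)
        return np.r_[o[::5,0]*2,(xe[0])*30,xe[1]*20,(p[-1]+xe[2])*10,u*.06,np.diff(np.r_[u])*.03]
    u=least_squares(res,np.zeros(20),bounds=(-8,8),diff_step=1e-3).x
    u=np.r_[u[:10].round(1),u[10:]]
    o,p,xe,x1=run(u)
    print('NEXT wx',u[:10],'then th',o[9:115:15,0],'| end',x1[:2],'phi %.1f'%np.degrees(p[100]))
E
python3 -m crank '[{"x":0,"y":0,"z":-1,"wx":0,"wy":0,"wz":0,"fingers":-1},{"x":0,"y":0,"z":-1,"wx":0,"wy":0,"wz":0,"fingers":-1},{"x":0,"y":0,"z":-1,"wx":0,"wy":0,"wz":0,"fingers":-1},{"x":0,"y":0,"z":-1,"wx":0,"wy":0,"wz":0,"fingers":-1},{"x":0,"y":0,"z":-1,"wx":0,"wy":0,"wz":0,"fingers":-1},{"x":0,"y":0,"z":-1,"wx":0,"wy":0,"wz":0,"fingers":-1},{"x":0,"y":0,"z":0,"wx":1.5,"wy":0,"wz":0,"fingers":-1},{"x":0,"y":0,"z":0,"wx":1.5,"wy":0,"wz":0,"fingers":-1},{"x":0,"y":0,"z":0,"wx":1.5,"wy":0,"wz":0,"fingers":-1},{"x":0,"y":0,"z":0,"wx":1.5,"wy":0,"wz":0,"fingers":-1}]'
time python3 look.py 0,0,0,0,0,0,1.5,1.5,1.5,1.5 0
```

```text
time: 4.25
ee_pos: [458.1, 149.8, 176.7]
orientation: [-0.004, 0.061, 0.997, -0.054]
force: [0.8, -0.5, -10.4]
gripper_width: 0.266
finger_force: 98.6
scene t4.25 meas -0.280 innov 0.012 area 314 | top t4.30 meas -0.281 innov 0.011 area 180 | scene t4.35 meas -0.256 innov 0.024 area 312 | 
TCP [458.1 150.1 176.8] phi 6.03 deg F [-0.2  0.2 -9.9] x [-0.292 -0.022  0.     0.025  0.011  1.   ] sd [0.001 0.011 0.005 0.003 0.004 0.05 ]
NEXT wx [ 0.9  0.7  0.6  0.8  0.1  0.  -0.1 -0.2 -0.3  1.4] then th [-0.279 -0.259 -0.242 -0.223 -0.204 -0.186 -0.167 -0.143] | end [-0.167  0.144] phi 9.9
real	0m6.411s
user	0m2.597s
sys	0m0.317s
```

```bash
rm st.json
python3 - <<'E'
from station import env;from trk import *
import cv2
for c in ('scene','top','scene','top','scene','top'):
    s=env.read_state();f=env.grab_frame(c);print(c,round(s['time'],2),lean(f,s,-.29),np.degrees(frame(s)[1]))
E
python3 look.py 0 0
```

```text
scene 4.4 (np.float64(-0.2490613168285939), np.int32(309)) 6.0316170600887205
top 4.45 (np.float64(-0.24962111824993832), np.int32(176)) 6.0029594541263185
scene 4.5 (np.float64(-0.22970493279662896), np.int32(311)) 5.994306809186768
top 4.55 (np.float64(-0.23683591110420835), np.int32(172)) 5.987371024473372
scene 4.6 (np.float64(-0.21803592645038425), np.int32(304)) 5.989792771965512
top 4.65 (np.float64(-0.22377575748725198), np.int32(172)) 5.990465799111074
scene t4.70 meas -0.208 innov 0.087 area 317 | top t4.75 meas -0.216 innov 0.079 area 176 | scene t4.80 meas -0.203 innov 0.010 area 311 | 
TCP [458.2 149.6 177.4] phi 5.99 deg F [-0.1 -0.2 -9.9] x [-0.295  0.     0.     0.088  0.077  0.999] sd [0.    0.007 0.005 0.003 0.004 0.05 ]
NEXT wx [ 0.9  0.7  0.6  0.8  0.1  0.1 -0.1 -0.2 -0.3  1.4] then th [-0.28  -0.26  -0.243 -0.223 -0.205 -0.186 -0.167 -0.143] | end [-0.167  0.147] phi 10.0
```

```bash
sed -i "s/^    w=\[float.*$/    none=sys.argv[1]=='-';w=[0]*10 if none else [float(a) for a in sys.argv[1].split(',')];y=[float(a) for a in sys.argv[2].split(',')]/; s/^        p=path(d\['phi'\],w);x,P=.*$/        p=path(d['phi'],w)\n        if not none: x,P=prop(x,P,p,np.repeat(np.array(y)\/10,10))/" look.py
python3 - <<'E'
import json,numpy as np
json.dump(dict(x=[-.201,.03,0,0,-.01,1],P=(np.diag([.008,.03,.005,.008,.008,.05])**2).tolist(),phi=.1045),open('st.json','w'))
E
python3 look.py - 0
```

```text
phi cmd/meas 5.99 5.99 deg
scene t4.85 meas -0.201 innov -0.000 area 314 | top t4.90 meas -0.213 innov -0.003 area 182 | scene t4.95 meas -0.201 innov -0.001 area 311 | 
TCP [458.2 149.7 177.3] phi 6.00 deg F [ 0.7 -0.2 -9. ] x [-0.2   -0.001 -0.     0.    -0.011  1.001] sd [0.006 0.029 0.005 0.005 0.005 0.05 ]
NEXT wx [ 3.5  2.   0.8 -0.1 -0.7 -1.2 -1.6 -1.8 -1.9 -1.9] then th [-0.199 -0.19  -0.173 -0.149 -0.121 -0.092 -0.067 -0.044] | end [-0.067  0.155] phi 3.1
```

Good: the filter tracks. Apply.

```bash
python3 -m crank '[{"x":0,"y":0,"z":0,"wx":3.5,"wy":0,"wz":0,"fingers":-1},{"x":0,"y":0,"z":0,"wx":2,"wy":0,"wz":0,"fingers":-1},{"x":0,"y":0,"z":0,"wx":0.8,"wy":0,"wz":0,"fingers":-1},{"x":0,"y":0,"z":0,"wx":-0.1,"wy":0,"wz":0,"fingers":-1},{"x":0,"y":0,"z":0,"wx":-0.7,"wy":0,"wz":0,"fingers":-1},{"x":0,"y":0,"z":0,"wx":-1.2,"wy":0,"wz":0,"fingers":-1},{"x":0,"y":0,"z":0,"wx":-1.6,"wy":0,"wz":0,"fingers":-1},{"x":0,"y":0,"z":0,"wx":-1.8,"wy":0,"wz":0,"fingers":-1},{"x":0,"y":0,"z":0,"wx":-1.9,"wy":0,"wz":0,"fingers":-1},{"x":0,"y":0,"z":0,"wx":-1.9,"wy":0,"wz":0,"fingers":-1}]' | head -2
python3 look.py 3.5,2,.8,-.1,-.7,-1.2,-1.6,-1.8,-1.9,-1.9 0
```

```text
time: 6.0
ee_pos: [458.3, 149.5, 177.5]
phi cmd/meas 3.10 2.93 deg
scene t6.00 meas 0.176 innov 0.243 area 278 | top t6.05 meas 0.219 innov 0.024 area 168 | scene t6.10 meas 0.257 innov 0.008 area 319 | 
TCP [458.3 149.2 177.5] phi 3.08 deg F [-0.4 -0.1 -9.3] x [ 0.296  0.73   0.005 -0.007 -0.011  0.864] sd [0.006 0.028 0.005 0.005 0.005 0.031]
NEXT wx [-1.8 -1.8 -1.7 -1.2 -1.  -0.8 -0.5 -0.3 -0.1 -1.8] then th [0.371 0.376 0.335 0.306 0.286 0.27  0.257 0.243] | end [ 0.257 -0.094] phi -7.9
```

```bash
python3 -m crank '[{"x":0,"y":0,"z":0,"wx":-1.2,"wy":0,"wz":0,"fingers":-1},{"x":0,"y":0,"z":0,"wx":-1.2,"wy":0,"wz":0,"fingers":-1},{"x":0,"y":0,"z":0,"wx":-1,"wy":0,"wz":0,"fingers":-1},{"x":0,"y":0,"z":0,"wx":-1,"wy":0,"wz":0,"fingers":-1},{"x":0,"y":0,"z":0,"wx":-0.8,"wy":0,"wz":0,"fingers":-1},{"x":0,"y":0,"z":0,"wx":-0.6,"wy":0,"wz":0,"fingers":-1},{"x":0,"y":0,"z":0,"wx":-0.5,"wy":0,"wz":0,"fingers":-1},{"x":0,"y":0,"z":0,"wx":-0.4,"wy":0,"wz":0,"fingers":-1},{"x":0,"y":0,"z":0,"wx":-0.2,"wy":0,"wz":0,"fingers":-1},{"x":0,"y":0,"z":0,"wx":-0.1,"wy":0,"wz":0,"fingers":-1}]' | head -2
cat > q.py <<'E'
from station import env;from trk import *
import sys
g=float(sys.argv[1])
for c in ('scene','top','scene','top','scene'):
    s=env.read_state();f=env.grab_frame(c);r=lean(f,s,g);g=r[0];print(c,'%.2f th %.3f a%d phi %.2f'%(s['time'],*r,np.degrees(frame(s)[1])))
E
python3 q.py .33
```

```text
time: 7.15
ee_pos: [458.3, 149.7, 177.3]
scene 7.15 th 0.335 a327 phi -3.91
top 7.20 th 0.328 a167 phi -3.91
scene 7.25 th 0.335 a328 phi -3.90
top 7.30 th 0.328 a168 phi -3.90
scene 7.35 th 0.336 a323 phi -3.89
```

```bash
sed -i "s/bounds=(-8,8)/bounds=(-4,4)/; s/np.diff(np.r_\[u\])\*.03/np.diff(np.r_[0,u])*.06/" look.py
python3 - <<'E'
import json,numpy as np
json.dump(dict(x=[.332,0,0,.003,-.005,1],P=(np.diag([.001,.001,.005,.003,.003,.05])**2).tolist(),phi=-.068),open('st.json','w'))
E
python3 look.py - 0
```

```text
phi cmd/meas -3.90 -3.90 deg
scene t7.40 meas 0.336 innov 0.001 area 323 | top t7.45 meas 0.328 innov 0.001 area 168 | scene t7.50 meas 0.336 innov 0.001 area 323 | 
TCP [458.2 149.8 177.3] phi -3.90 deg F [ 0.1  0.2 -9.5] x [ 0.332  0.     0.     0.004 -0.005  1.   ] sd [0.    0.007 0.005 0.002 0.002 0.05 ]
NEXT wx [-1.  -0.9 -0.8 -0.7 -0.6 -0.4 -0.3 -0.2 -0.1 -1.3] then th [0.315 0.292 0.273 0.257 0.246 0.238 0.222 0.187] | end [ 0.222 -0.23 ] phi -10.2
```

```bash
cat > try.py <<'E'
from look import *
np.set_printoptions(precision=2,suppress=True)
for w in ([-1]*7+[0]*3,[-1.2]*6+[0]*4,[-1,-1.5,-1.5,-1.5,-1,0,0,0,0,0],[-1,-1.5,-1.5,-1.5,-1,0,0,.5,1,1]):
    for s in(.93,1,1.07):
        p=np.r_[path(-.068,w),]
        p=np.r_[p,np.full(15,p[-1])];x,o=sim(np.array([.332,0,0,0,0,s]),p,np.zeros(115));print(w,s,'th/om',o[::19].T.round(2),'end',x[:2])
E
python3 try.py
```

```text
[-1, -1, -1, -1, -1, -1, -1, 0, 0, 0] 0.93 th/om [[ 0.33  0.3   0.26  0.23  0.19  0.14  0.08]
 [-0.17 -0.17 -0.17 -0.19 -0.23 -0.29 -0.37]] end [ 0.08 -0.37]
[-1, -1, -1, -1, -1, -1, -1, 0, 0, 0] 1 th/om [[ 0.33  0.3   0.26  0.23  0.2   0.16  0.11]
 [-0.17 -0.17 -0.17 -0.17 -0.2  -0.23 -0.29]] end [ 0.11 -0.29]
[-1, -1, -1, -1, -1, -1, -1, 0, 0, 0] 1.07 th/om [[ 0.33  0.3   0.26  0.23  0.2   0.16  0.12]
 [-0.17 -0.17 -0.17 -0.17 -0.18 -0.19 -0.23]] end [ 0.12 -0.23]
[-1.2, -1.2, -1.2, -1.2, -1.2, -1.2, 0, 0, 0, 0] 0.93 th/om [[ 0.33  0.29  0.25  0.21  0.16  0.09  0.01]
 [-0.21 -0.21 -0.21 -0.24 -0.3  -0.37 -0.48]] end [ 0.01 -0.48]
[-1.2, -1.2, -1.2, -1.2, -1.2, -1.2, 0, 0, 0, 0] 1 th/om [[ 0.33  0.29  0.25  0.21  0.17  0.11  0.05]
 [-0.21 -0.21 -0.21 -0.22 -0.25 -0.31 -0.39]] end [ 0.05 -0.39]
[-1.2, -1.2, -1.2, -1.2, -1.2, -1.2, 0, 0, 0, 0] 1.07 th/om [[ 0.33  0.29  0.25  0.21  0.17  0.12  0.07]
 [-0.21 -0.21 -0.21 -0.21 -0.22 -0.26 -0.32]] end [ 0.07 -0.32]
[-1, -1.5, -1.5, -1.5, -1, 0, 0, 0, 0, 0] 0.93 th/om [[ 0.33  0.29  0.24  0.19  0.13  0.05 -0.04]
 [-0.17 -0.26 -0.26 -0.29 -0.34 -0.42 -0.53]] end [-0.04 -0.53]
[-1, -1.5, -1.5, -1.5, -1, 0, 0, 0, 0, 0] 1 th/om [[ 0.33  0.29  0.24  0.19  0.14  0.07 -0.  ]
 [-0.17 -0.26 -0.26 -0.27 -0.3  -0.35 -0.45]] end [-0.   -0.45]
[-1, -1.5, -1.5, -1.5, -1, 0, 0, 0, 0, 0] 1.07 th/om [[ 0.33  0.29  0.24  0.19  0.14  0.09  0.03]
 [-0.17 -0.26 -0.26 -0.25 -0.26 -0.3  -0.37]] end [ 0.03 -0.37]
[-1, -1.5, -1.5, -1.5, -1, 0, 0, 0.5, 1, 1] 0.93 th/om [[ 0.33  0.29  0.24  0.19  0.13  0.06 -0.02]
 [-0.17 -0.26 -0.26 -0.29 -0.34 -0.38 -0.45]] end [-0.02 -0.45]
[-1, -1.5, -1.5, -1.5, -1, 0, 0, 0.5, 1, 1] 1 th/om [[ 0.33  0.29  0.24  0.19  0.14  0.08  0.01]
 [-0.17 -0.26 -0.26 -0.27 -0.29 -0.32 -0.37]] end [ 0.01 -0.37]
[-1, -1.5, -1.5, -1.5, -1, 0, 0, 0.5, 1, 1] 1.07 th/om [[ 0.33  0.29  0.24  0.19  0.14  0.09  0.04]
 [-0.17 -0.26 -0.26 -0.25 -0.25 -0.26 -0.3 ]] end [ 0.04 -0.3 ]
```

```bash
python3 -m crank '[{"x":0,"y":0,"z":0,"wx":-1,"wy":0,"wz":0,"fingers":-1},{"x":0,"y":0,"z":0,"wx":-1,"wy":0,"wz":0,"fingers":-1},{"x":0,"y":0,"z":0,"wx":-1,"wy":0,"wz":0,"fingers":-1},{"x":0,"y":0,"z":0,"wx":-1,"wy":0,"wz":0,"fingers":-1},{"x":0,"y":0,"z":0,"wx":-1,"wy":0,"wz":0,"fingers":-1},{"x":0,"y":0,"z":0,"wx":-1,"wy":0,"wz":0,"fingers":-1},{"x":0,"y":0,"z":0,"wx":-1,"wy":0,"wz":0,"fingers":-1},{"x":0,"y":0,"z":0,"wx":1,"wy":0,"wz":0,"fingers":-1},{"x":0,"y":0,"z":0,"wx":1,"wy":0,"wz":0,"fingers":-1},{"x":0,"y":0,"z":0,"wx":1,"wy":0,"wz":0,"fingers":-1}]' | head -2
python3 look.py -1,-1,-1,-1,-1,-1,-1,1,1,1 0
```

```text
time: 8.55
ee_pos: [458.3, 149.8, 177.4]
phi cmd/meas -7.90 -7.80 deg
scene t8.55 meas 0.154 innov -0.004 area 317 | top t8.60 meas 0.142 innov 0.006 area 182 | scene t8.65 meas 0.136 innov -0.002 area 319 | 
TCP [458.2 150.2 177.3] phi -7.88 deg F [-0.9  0.  -9.3] x [ 0.125 -0.191 -0.     0.003 -0.004  0.995] sd [0.004 0.027 0.005 0.002 0.002 0.022]
NEXT wx [ 0.6  1.3  1.6  1.7  1.5  1.3  0.9  0.6  0.2 -0. ] then th [ 0.106  0.076  0.049  0.027  0.01  -0.001 -0.008 -0.012] | end [-0.008 -0.036] phi 1.8
```

```bash
python3 -m crank '[{"x":0,"y":0,"z":0,"wx":0.6,"wy":0,"wz":0,"fingers":-1},{"x":0,"y":0,"z":0,"wx":1.3,"wy":0,"wz":0,"fingers":-1},{"x":0,"y":0,"z":0,"wx":1.6,"wy":0,"wz":0,"fingers":-1},{"x":0,"y":0,"z":0,"wx":1.7,"wy":0,"wz":0,"fingers":-1},{"x":0,"y":0,"z":0,"wx":1.5,"wy":0,"wz":0,"fingers":-1},{"x":0,"y":0,"z":0,"wx":1.3,"wy":0,"wz":0,"fingers":-1},{"x":0,"y":0,"z":0,"wx":0.9,"wy":0,"wz":0,"fingers":-1},{"x":0,"y":0,"z":0,"wx":0.6,"wy":0,"wz":0,"fingers":-1},{"x":0,"y":0,"z":0,"wx":0.2,"wy":0,"wz":0,"fingers":-1},{"x":0,"y":0,"z":0,"wx":0,"wy":0,"wz":0,"fingers":-1}]' | head -2
python3 look.py .6,1.3,1.6,1.7,1.5,1.3,.9,.6,.2,0 0
```

```text
time: 9.7
ee_pos: [458.2, 149.7, 177.3]
phi cmd/meas 1.82 1.80 deg
scene t9.70 meas 0.054 innov 0.060 area 318 | top t9.75 meas 0.062 innov 0.010 area 185 | scene t9.80 meas 0.064 innov -0.004 area 316 | 
TCP [458.3 149.6 177.3] phi 1.79 deg F [-0.5 -0.2 -9.3] x [ 0.071  0.12   0.002  0.001 -0.003  0.999] sd [0.004 0.028 0.005 0.002 0.002 0.022]
NEXT wx [-4.  -4.  -2.5 -0.8  0.5  1.4  1.9  2.   1.8  1.5] then th [0.082 0.091 0.087 0.074 0.056 0.038 0.024 0.013] | end [ 0.024 -0.081] phi -0.4
```

```bash
python3 -m crank '[{"x":0,"y":0,"z":0,"wx":-4,"wy":0,"wz":0,"fingers":-1},{"x":0,"y":0,"z":0,"wx":-4,"wy":0,"wz":0,"fingers":-1},{"x":0,"y":0,"z":0,"wx":-2.5,"wy":0,"wz":0,"fingers":-1},{"x":0,"y":0,"z":0,"wx":-0.8,"wy":0,"wz":0,"fingers":-1},{"x":0,"y":0,"z":0,"wx":0.5,"wy":0,"wz":0,"fingers":-1},{"x":0,"y":0,"z":0,"wx":1.4,"wy":0,"wz":0,"fingers":-1},{"x":0,"y":0,"z":0,"wx":1.9,"wy":0,"wz":0,"fingers":-1},{"x":0,"y":0,"z":0,"wx":2,"wy":0,"wz":0,"fingers":-1},{"x":0,"y":0,"z":0,"wx":1.8,"wy":0,"wz":0,"fingers":-1},{"x":0,"y":0,"z":0,"wx":1.5,"wy":0,"wz":0,"fingers":-1}]' | head -2
python3 look.py -4,-4,-2.5,-.8,.5,1.4,1.9,2,1.8,1.5 0
```

```text
time: 10.85
ee_pos: [458.3, 150.2, 177.4]
phi cmd/meas -0.41 -0.25 deg
scene t10.85 meas 0.057 innov 0.032 area 321 | top t10.90 meas 0.058 innov 0.006 area 187 | scene t10.95 meas 0.056 innov -0.002 area 321 | 
TCP [458.2 150.2 177.2] phi -0.38 deg F [  0.1  -0.1 -10.3] x [ 0.058  0.008  0.004 -0.    -0.002  0.999] sd [0.004 0.027 0.005 0.002 0.002 0.023]
NEXT wx [-2.  -1.6 -0.8  0.   0.6  0.9  1.   1.   0.8  0.6] then th [0.058 0.055 0.048 0.037 0.026 0.016 0.009 0.004] | end [ 0.009 -0.039] phi 0.1
```

```bash
python3 -m crank '[{"x":0,"y":0,"z":0,"wx":-2,"wy":0,"wz":0,"fingers":-1},{"x":0,"y":0,"z":0,"wx":-1.6,"wy":0,"wz":0,"fingers":-1},{"x":0,"y":0,"z":0,"wx":-0.8,"wy":0,"wz":0,"fingers":-1},{"x":0,"y":0,"z":0,"wx":0,"wy":0,"wz":0,"fingers":-1},{"x":0,"y":0,"z":0,"wx":0.6,"wy":0,"wz":0,"fingers":-1},{"x":0,"y":0,"z":0,"wx":0.9,"wy":0,"wz":0,"fingers":-1},{"x":0,"y":0,"z":0,"wx":1,"wy":0,"wz":0,"fingers":-1},{"x":0,"y":0,"z":0,"wx":1,"wy":0,"wz":0,"fingers":-1},{"x":0,"y":0,"z":0,"wx":0.8,"wy":0,"wz":0,"fingers":-1},{"x":0,"y":0,"z":0,"wx":0.6,"wy":0,"wz":0,"fingers":-1}]' | head -2
python3 look.py -2,-1.6,-.8,0,.6,.9,1,1,.8,.6 0
```

```text
time: 12.0
ee_pos: [458.2, 149.9, 177.3]
phi cmd/meas 0.12 0.16 deg
scene t12.00 meas 0.025 innov 0.016 area 317 | top t12.05 meas 0.025 innov 0.002 area 175 | scene t12.10 meas 0.025 innov -0.000 area 320 | 
TCP [458.2 149.9 177.2] phi 0.10 deg F [-0.4 -0.5 -9. ] x [ 0.026  0.01   0.005 -0.001 -0.002  0.999] sd [0.004 0.027 0.005 0.002 0.003 0.023]
NEXT wx [-1.1 -1.  -0.5 -0.1  0.2  0.4  0.5  0.5  0.4  0.3] then th [ 0.027  0.027  0.024  0.019  0.013  0.008  0.003 -0.   ] | end [ 0.003 -0.026] phi -0.3
```

```bash
python3 -m crank '[{"x":0.1,"y":0,"z":0,"wx":-1.1,"wy":0,"wz":0,"fingers":-1},{"x":0.3,"y":0,"z":0,"wx":-1,"wy":0,"wz":0,"fingers":-1},{"x":0.4,"y":0,"z":0,"wx":-0.5,"wy":0,"wz":0,"fingers":-1},{"x":0.5,"y":0,"z":0,"wx":-0.1,"wy":0,"wz":0,"fingers":-1},{"x":0.5,"y":0,"z":0,"wx":0.2,"wy":0,"wz":0,"fingers":-1},{"x":0.5,"y":0,"z":0,"wx":0.4,"wy":0,"wz":0,"fingers":-1},{"x":0.4,"y":0,"z":0,"wx":0.5,"wy":0,"wz":0,"fingers":-1},{"x":0.3,"y":0,"z":0,"wx":0.5,"wy":0,"wz":0,"fingers":-1},{"x":0.1,"y":0,"z":0,"wx":0.4,"wy":0,"wz":0,"fingers":-1},{"x":0,"y":0,"z":0,"wx":0.3,"wy":0,"wz":0,"fingers":-1}]' | head -2
python3 look.py -1.1,-1,-.5,-.1,.2,.4,.5,.5,.4,.3 0
python3 - <<'E'
# holder: mask of arm colour in first frames, ray-cast onto z=260
import pickle;from h import *
np.set_printoptions(precision=1,suppress=True)
a=pickle.load(open('f0.pkl','rb'))
for n,(c0,c1,r0,r1) in {'top':(300,346,138,182),'scene':(138,202,114,168)}.items():
    im=a[n]['frame'][r0:r1,c0:c1].astype(int);hsv=cv2.cvtColor(a[n]['frame'],cv2.COLOR_BGR2HSV)[r0:r1,c0:c1]
    for (u,v) in ([(310,165),(337,165),(325,145),(318,140),(325,170)] if n=='top' else [(165,127),(185,146),(150,148),(140,150),(170,140)]):
        print(n,u,v,hsv[v-r0,u-c0],im[v-r0,u-c0])
E
```

```text
time: 13.15
ee_pos: [427.4, 153.7, 177.3]
phi cmd/meas -0.30 -0.27 deg
scene t13.15 meas -0.008 innov -0.011 area 310 | top t13.20 meas -0.008 innov 0.004 area 188 | scene t13.25 meas -0.013 innov -0.003 area 314 | 
TCP [427.6 153.6 177.3] phi -0.30 deg F [ 0.2  0.1 -8.6] x [-0.013 -0.045  0.004 -0.001 -0.001  1.   ] sd [0.004 0.027 0.005 0.003 0.003 0.024]
NEXT wx [ 1.   0.9  0.5  0.1 -0.2 -0.4 -0.5 -0.5 -0.4 -0.4] then th [-0.017 -0.02  -0.02  -0.018 -0.014 -0.01  -0.007 -0.004] | end [-0.007  0.016] phi -0.2
top 310 165 [ 16 106 106] [ 62  85 106]
top 337 165 [ 16 106 111] [ 65  89 111]
top 325 145 [ 19 102 112] [ 67  95 112]
top 318 140 [ 13 107  67] [39 51 67]
top 325 170 [ 17  44 111] [ 92 103 111]
scene 165 127 [ 16 149 120] [ 50  87 120]
scene 185 146 [ 16 149 120] [ 50  88 120]
scene 150 148 [ 17 148 134] [ 56  99 134]
scene 140 150 [ 13 191 127] [ 32  72 127]
scene 170 140 [19 52 93] [74 86 93]
```

```bash
python3 -m crank '[{"x":0,"y":0,"z":0,"wx":1,"wy":0,"wz":0,"fingers":-1},{"x":0,"y":0,"z":0,"wx":0.9,"wy":0,"wz":0,"fingers":-1},{"x":0,"y":0,"z":0,"wx":0.5,"wy":0,"wz":0,"fingers":-1},{"x":0,"y":0,"z":0,"wx":0.1,"wy":0,"wz":0,"fingers":-1},{"x":0,"y":0,"z":0,"wx":-0.2,"wy":0,"wz":0,"fingers":-1},{"x":0,"y":0,"z":0,"wx":-0.4,"wy":0,"wz":0,"fingers":-1},{"x":0,"y":0,"z":0,"wx":-0.5,"wy":0,"wz":0,"fingers":-1},{"x":0,"y":0,"z":0,"wx":-0.5,"wy":0,"wz":0,"fingers":-1},{"x":0,"y":0,"z":0,"wx":-0.4,"wy":0,"wz":0,"fingers":-1},{"x":0,"y":0,"z":0,"wx":-0.4,"wy":0,"wz":0,"fingers":-1}]' | head -2
python3 look.py 1,.9,.5,.1,-.2,-.4,-.5,-.5,-.4,-.4 0 -0.1,-.3,-.5,-.7,-.7,-.7,-.7,-.5,-.3,-.1
python3 - <<'E'
import pickle;from h import *
np.set_printoptions(precision=3,suppress=True)
a=pickle.load(open('f0.pkl','rb'));f=a['top']
hsv=cv2.cvtColor(f['frame'],cv2.COLOR_BGR2HSV).astype(int)
m=(hsv[...,1]>74)&(hsv[...,0]<24)&(hsv[...,2]>75)
L=[]
for c0,c1,ra,rb in((304,318,154,178),(330,344,154,181)):
    P=[]
    for r in range(ra,rb):
        w=np.where(m[r,c0:c1],1.,0);n=w.sum()
        if 2<=n<=9: P.append(plane(f,c0+(w*np.arange(c1-c0)).sum()/n,r,260)[:2])
    P=np.array(P);k=np.polyfit(P[:,0],P[:,1],1);print('arm n',len(P),'x range',P[:,0].min(),P[:,0].max(),'slope',k[0],'y@588,650',np.polyval(k,[588,650]),'rms',np.std(P[:,1]-np.polyval(k,P[:,0])));L.append(k)
print('sep perp',(np.polyval(L[0],600)-np.polyval(L[1],600))*np.cos(.12),'mid y@588,627',[(np.polyval(L[0],x)+np.polyval(L[1],x))/2-1.2 for x in(588,627)])
# orange-free scene estimate: same mid from scene, rows hand measured earlier
E
```

```text
time: 14.3
ee_pos: [427.5, 153.4, 177.3]
phi cmd/meas -0.20 -0.23 deg
scene t14.30 meas -0.048 innov -0.040 area 309 | top t14.35 meas -0.055 innov -0.004 area 178 | scene t14.40 meas -0.055 innov 0.001 area 311 | 
TCP [427.5 153.4 177.3] phi -0.20 deg F [ 0.5 -0.7 -9.1] x [-0.059 -0.081  0.002 -0.    -0.002  1.005] sd [0.004 0.027 0.005 0.003 0.003 0.023]
NEXT wx [ 2.5  2.2  1.1  0.1 -0.5 -1.  -1.1 -1.1 -1.  -0.8] then th [-0.066 -0.067 -0.059 -0.046 -0.03  -0.019 -0.012 -0.008] | end [-0.012  0.026] phi 0.2
arm n 22 x range 592.4089915815376 666.7733059804735 slope -0.1443985861335401 y@588,650 [-163.025 -171.978] rms 1.382634366905586
arm n 25 x range 580.6845802551004 665.6747778039601 slope 0.013053009539859417 y@588,650 [-255.082 -254.273] rms 2.344145651175061
sep perp 89.51914723223435 mid y@588,627 [np.float64(-210.2532924964337), np.float64(-212.81453124001044)]
```

```bash
sed -i "s/('scene','top','scene')/('scene','top','scene','top','scene')/; s/\.004\*\*2/.0025**2/; s/np.full(16,p1\[-1\]),np.zeros(15)/np.full(26,p1[-1]),np.zeros(25)/" look.py
python3 -m crank '[{"x":0,"y":-0.1,"z":0.1,"wx":2.5,"wy":0,"wz":0,"fingers":-1},{"x":0,"y":-0.3,"z":0.2,"wx":2.2,"wy":0,"wz":0,"fingers":-1},{"x":0,"y":-0.5,"z":0.2,"wx":1.1,"wy":0,"wz":0,"fingers":-1},{"x":0,"y":-0.7,"z":0.2,"wx":0.1,"wy":0,"wz":0,"fingers":-1},{"x":0,"y":-0.7,"z":0.2,"wx":-0.5,"wy":0,"wz":0,"fingers":-1},{"x":0,"y":-0.7,"z":0.2,"wx":-1,"wy":0,"wz":0,"fingers":-1},{"x":0,"y":-0.7,"z":0.2,"wx":-1.1,"wy":0,"wz":0,"fingers":-1},{"x":0,"y":-0.5,"z":0.2,"wx":-1.1,"wy":0,"wz":0,"fingers":-1},{"x":0,"y":-0.3,"z":0.1,"wx":-1,"wy":0,"wz":0,"fingers":-1},{"x":0,"y":-0.1,"z":0,"wx":-0.8,"wy":0,"wz":0,"fingers":-1}]' | head -2
python3 look.py 2.5,2.2,1.1,.1,-.5,-1,-1.1,-1.1,-1,-.8 -0.1,-.3,-.5,-.7,-.7,-.7,-.7,-.5,-.3,-.1 -0.1,-.3,-.6,-.8,-.9,-.9,-.8,-.6,-.3,-.1
```

```text
time: 15.45
ee_pos: [421.7, 106.3, 164.7]
phi cmd/meas 0.20 0.12 deg
scene t15.45 meas -0.060 innov -0.048 area 294 | top t15.50 meas -0.068 innov -0.004 area 194 | scene t15.55 meas -0.066 innov 0.003 area 293 | top t15.60 meas -0.077 innov -0.003 area 184 | scene t15.65 meas -0.077 innov -0.001 area 290 | 
TCP [421.8 107.  164.8] phi 0.20 deg F [ 0.7  0.3 -8.8] x [-0.083 -0.11  -0.001  0.001 -0.003  1.013] sd [0.004 0.018 0.005 0.003 0.003 0.023]
NEXT wx [ 3.6  3.1  1.6  0.2 -0.8 -1.4 -1.7 -1.7 -1.5 -1.2] then th [-0.092 -0.094 -0.083 -0.062 -0.04  -0.021 -0.009 -0.   ] | end [-0.009  0.059] phi 0.4
```

```bash
cat > fit.py <<'E'
from look import *
W=[[.6,1.3,1.6,1.7,1.5,1.3,.9,.6,.2,0],[-4,-4,-2.5,-.8,.5,1.4,1.9,2,1.8,1.5],[-2,-1.6,-.8,0,.6,.9,1,1,.8,.6],[-1.1,-1,-.5,-.1,.2,.4,.5,.5,.4,.3],[1,.9,.5,.1,-.2,-.4,-.5,-.5,-.4,-.4],[2.5,2.2,1.1,.1,-.5,-1,-1.1,-1.1,-1,-.8]]
PH=np.radians([-7.88,1.79,-.38,.10,-.3,-.2,.2])
Z=[(.154,.142,.136),(.054,.062,.064),(.057,.058,.056),(.025,.025,.025),(-.008,-.008,-.013),(-.048,-.055,-.055),(-.060,-.068,-.066,-.077,-.077)]
Y=[np.zeros(10)]*5+[np.array([-.1,-.3,-.5,-.7,-.7,-.7,-.7,-.5,-.3,-.1])]
import look
def res(p,full=False):
    s,e,g,bS,bT,kk=p[:6];X=p[6:].reshape(7,2);r=[(s-1)/.06,e/.02,(g)/.1,(bS-.002)/.005,(bT+.004)/.005,(kk-1)/.1]
    look.K=.0245*kk
    for i in range(7):
        x=np.r_[X[i],e,0,0,s]
        for j,z in enumerate(Z[i]):
            r.append((x[0]+(bT if j%2 else bS)-z)/.0025); x,_=sim(x,np.full(6,PH[i]),np.zeros(5))
        if i<6:
            n=np.interp(np.arange(101)/100-g,np.arange(101)/100,path(PH[i],W[i]))
            x,_=sim(x,n,np.repeat(Y[i]/10,10))
            r+=list((x[:2]-X[i+1])/[.003,.02])
    return np.array(r)
p0=np.r_[1,0,0,0,0,1,np.array([[z[0],(z[2]-z[0])/.1] for z in Z]).ravel()]
f=least_squares(res,p0);C=np.sqrt(np.diag(np.linalg.inv(f.jac.T@f.jac)))
np.set_printoptions(precision=3,suppress=True)
print('s,e,lag,bS,bT,kk',f.x[:6],C[:6],'cost',f.cost);print(f.x[6:].reshape(7,2));print(f.fun.round(1))
E
python3 fit.py
```

```text
s,e,lag,bS,bT,kk [ 1.018 -0.001  0.002 -0.    -0.002  0.944] [0.053 0.004 0.031 0.004 0.004 0.053] cost 5.20144437281436
[[ 0.153 -0.168]
 [ 0.056  0.076]
 [ 0.058 -0.014]
 [ 0.026 -0.009]
 [-0.006 -0.052]
 [-0.048 -0.066]
 [-0.06  -0.068]]
[ 0.3 -0.   0.  -0.5  0.5 -0.6 -0.5  0.5  0.1  0.  -0.1  0.8 -1.2  0.5
 -0.   0.1  0.3 -0.8  0.5  0.  -0.1  0.3 -0.3  0.1 -0.1  0.2  0.5 -1.
  0.4  0.   0.  -0.2  0.7 -0.4  0.  -0.1 -0.3  0.9 -1.   1.  -0.5]
```

```bash
sed -i "s/I,MGL,K,B,ML=.0052,.042,.0245/I,MGL,K,B,ML=.0052,.042,.0231/; s/none=sys.argv\[1\]=='-'/none=sys.argv[1] in('-','p')/; s/enumerate(('scene','top','scene','top','scene'))/enumerate(() if sys.argv[1]=='p' else ('scene','top','scene','top','scene'))/; s/\[2e-3,.03,2e-3/[2e-3,.02,2e-3/" look.py
python3 - <<'E'
import json
d=json.load(open('st.json'));d['x'][5]=1.02;d['x'][1]=-.12;json.dump(d,open('st.json','w'))
E
python3 look.py p 0 -0.1,-.3,-.6,-.8,-.9,-.9,-.8,-.6,-.3,-.1
```

```text
phi cmd/meas 0.20 0.20 deg

TCP [421.8 107.  164.8] phi 0.20 deg F [ 0.7  0.3 -8.8] x [-0.083 -0.12  -0.001  0.001 -0.003  1.02 ] sd [0.004 0.018 0.005 0.003 0.003 0.023]
NEXT wx [ 3.9  3.4  1.8  0.3 -0.8 -1.5 -1.8 -1.8 -1.7 -1.4] then th [-0.093 -0.096 -0.086 -0.067 -0.046 -0.029 -0.019 -0.014] | end [-0.019  0.041] phi 0.6
```

```bash
python3 -m crank '[{"x":0,"y":-0.1,"z":0.1,"wx":4,"wy":0,"wz":0,"fingers":-1},{"x":0,"y":-0.3,"z":0.1,"wx":3.5,"wy":0,"wz":0,"fingers":-1},{"x":0,"y":-0.6,"z":0.1,"wx":2,"wy":0,"wz":0,"fingers":-1},{"x":0,"y":-0.8,"z":0.1,"wx":0.4,"wy":0,"wz":0,"fingers":-1},{"x":0,"y":-0.9,"z":0.1,"wx":-0.8,"wy":0,"wz":0,"fingers":-1},{"x":0,"y":-0.9,"z":0.1,"wx":-1.5,"wy":0,"wz":0,"fingers":-1},{"x":0,"y":-0.8,"z":0,"wx":-1.8,"wy":0,"wz":0,"fingers":-1},{"x":0,"y":-0.6,"z":0,"wx":-1.8,"wy":0,"wz":0,"fingers":-1},{"x":0,"y":-0.3,"z":0,"wx":-1.7,"wy":0,"wz":0,"fingers":-1},{"x":0,"y":-0.1,"z":0,"wx":-1.4,"wy":0,"wz":0,"fingers":-1}]' | head -2
python3 look.py 4,3.5,2,.4,-.8,-1.5,-1.8,-1.8,-1.7,-1.4 -0.1,-.3,-.6,-.8,-.9,-.9,-.8,-.6,-.3,-.1 -0.1,-.3,-.6,-.8,-.9,-.9,-.8,-.6,-.3,-.1
```

```text
time: 16.7
ee_pos: [415.1, 52.4, 166.5]
phi cmd/meas 1.10 0.97 deg
scene t16.70 meas 0.000 innov 0.001 area 278 | top t16.75 meas 0.001 innov -0.000 area 208 | scene t16.80 meas 0.010 innov 0.001 area 280 | top t16.85 meas 0.007 innov -0.003 area 196 | scene t16.90 meas 0.017 innov -0.000 area 278 | 
TCP [415.1  53.2 166.2] phi 1.12 deg F [-0.2  0.4 -9. ] x [ 0.021  0.095 -0.001  0.001 -0.003  1.02 ] sd [0.004 0.015 0.004 0.003 0.003 0.021]
NEXT wx [-2.9 -2.7 -1.6 -0.5  0.4  1.   1.3  1.4  1.3  1.1] then th [0.03  0.04  0.044 0.043 0.038 0.029 0.018 0.008] | end [ 0.018 -0.072] phi -0.1
```

```bash
python3 -m crank '[{"x":0,"y":-0.1,"z":0.1,"wx":-2.9,"wy":0,"wz":0,"fingers":-1},{"x":0,"y":-0.3,"z":0.1,"wx":-2.7,"wy":0,"wz":0,"fingers":-1},{"x":0,"y":-0.6,"z":0.1,"wx":-1.6,"wy":0,"wz":0,"fingers":-1},{"x":0,"y":-0.8,"z":0.1,"wx":-0.5,"wy":0,"wz":0,"fingers":-1},{"x":0,"y":-0.9,"z":0.1,"wx":0.4,"wy":0,"wz":0,"fingers":-1},{"x":0,"y":-0.9,"z":0.1,"wx":1,"wy":0,"wz":0,"fingers":-1},{"x":0,"y":-0.8,"z":0.1,"wx":1.3,"wy":0,"wz":0,"fingers":-1},{"x":0,"y":-0.6,"z":0.1,"wx":1.4,"wy":0,"wz":0,"fingers":-1},{"x":0,"y":-0.3,"z":0.1,"wx":1.3,"wy":0,"wz":0,"fingers":-1},{"x":0,"y":-0.1,"z":0,"wx":1.1,"wy":0,"wz":0,"fingers":-1}]' | head -2
python3 look.py -2.9,-2.7,-1.6,-.5,.4,1,1.3,1.4,1.3,1.1 -0.1,-.3,-.6,-.8,-.9,-.9,-.8,-.6,-.3,-.1 -0.1,-.3,-.6,-.8,-.9,-.9,-.8,-.6,-.3,-.1
```

```text
time: 17.95
ee_pos: [408.6, 0.3, 152.5]
phi cmd/meas -0.08 0.00 deg
scene t17.95 meas 0.038 innov 0.019 area 264 | top t18.00 meas 0.027 innov -0.005 area 195 | scene t18.05 meas 0.035 innov 0.003 area 262 | top t18.10 meas 0.022 innov -0.005 area 198 | scene t18.15 meas 0.032 innov 0.003 area 261 | 
TCP [408.6   0.7 152.6] phi -0.12 deg F [ 0.5  0.1 -9.3] x [ 0.028 -0.014  0.     0.002 -0.005  1.023] sd [0.004 0.015 0.004 0.003 0.003 0.021]
NEXT wx [-1.4 -1.2 -0.6 -0.   0.4  0.7  0.8  0.8  0.7  0.5] then th [0.027 0.026 0.026 0.025 0.022 0.017 0.01  0.005] | end [ 0.01  -0.046] phi 0.6
```

```bash
python3 -m crank '[{"x":0,"y":-0.1,"z":0.1,"wx":-1.4,"wy":0,"wz":0,"fingers":-1},{"x":0,"y":-0.3,"z":0.1,"wx":-1.2,"wy":0,"wz":0,"fingers":-1},{"x":0,"y":-0.6,"z":0.1,"wx":-0.6,"wy":0,"wz":0,"fingers":-1},{"x":0,"y":-0.8,"z":0.1,"wx":0,"wy":0,"wz":0,"fingers":-1},{"x":0,"y":-0.9,"z":0.1,"wx":0.4,"wy":0,"wz":0,"fingers":-1},{"x":0,"y":-0.9,"z":0.1,"wx":0.7,"wy":0,"wz":0,"fingers":-1},{"x":0,"y":-0.8,"z":0.1,"wx":0.8,"wy":0,"wz":0,"fingers":-1},{"x":0,"y":-0.6,"z":0,"wx":0.8,"wy":0,"wz":0,"fingers":-1},{"x":0,"y":-0.3,"z":0,"wx":0.7,"wy":0,"wz":0,"fingers":-1},{"x":0,"y":-0.1,"z":0,"wx":0.5,"wy":0,"wz":0,"fingers":-1}]' | head -2
python3 look.py -1.4,-1.2,-.6,0,.4,.7,.8,.8,.7,.5 -0.1,-.3,-.6,-.8,-.9,-.9,-.8,-.6,-.3,-.1 -0.1,-.3,-.7,-1,-1,-1,-1,-.7,-.3,-.1
```

```text
time: 19.2
ee_pos: [402.0, -53.0, 143.3]
phi cmd/meas 0.58 0.65 deg
scene t19.20 meas 0.015 innov 0.002 area 251 | top t19.25 meas 0.015 innov 0.009 area 185 | scene t19.30 meas 0.012 innov -0.004 area 250 | top t19.35 meas 0.013 innov 0.004 area 184 | scene t19.40 meas 0.012 innov -0.003 area 251 | 
TCP [402.  -52.6 143.3] phi 0.59 deg F [-0.8 -0.6 -9.2] x [ 0.012 -0.005  0.     0.    -0.003  1.023] sd [0.004 0.015 0.004 0.003 0.003 0.022]
NEXT wx [-1.3 -1.1 -0.7 -0.2  0.2  0.5  0.6  0.7  0.6  0.5] then th [ 0.012  0.014  0.017  0.018  0.018  0.014  0.006 -0.001] | end [ 0.006 -0.053] phi 0.4
```

```bash
python3 -m crank '[{"x":0,"y":-0.1,"z":0,"wx":-1.3,"wy":0,"wz":0,"fingers":-1},{"x":0,"y":-0.3,"z":0,"wx":-1.1,"wy":0,"wz":0,"fingers":-1},{"x":0,"y":-0.7,"z":0,"wx":-0.7,"wy":0,"wz":0,"fingers":-1},{"x":0,"y":-1,"z":0,"wx":-0.2,"wy":0,"wz":0,"fingers":-1},{"x":0,"y":-1,"z":0,"wx":0.2,"wy":0,"wz":0,"fingers":-1},{"x":0,"y":-1,"z":0,"wx":0.5,"wy":0,"wz":0,"fingers":-1},{"x":0,"y":-1,"z":0,"wx":0.6,"wy":0,"wz":0,"fingers":-1},{"x":0,"y":-0.7,"z":0,"wx":0.7,"wy":0,"wz":0,"fingers":-1},{"x":0,"y":-0.3,"z":0,"wx":0.6,"wy":0,"wz":0,"fingers":-1},{"x":0,"y":-0.1,"z":0,"wx":0.5,"wy":0,"wz":0,"fingers":-1}]' | head -2
python3 look.py -1.3,-1.1,-.7,-.2,.2,.5,.6,.7,.6,.5 -0.1,-.3,-.7,-1,-1,-1,-1,-.7,-.3,-.1 -0.1,-.3,-.7,-1,-1,-1,-1,-.7,-.3,-.1
python3 - <<'E'
import pickle;from h import *
a=pickle.load(open('f0.pkl','rb'));f=a['top']
hsv=cv2.cvtColor(f['frame'],cv2.COLOR_BGR2HSV).astype(int)
m=(hsv[...,1]>74)&(hsv[...,0]<24)&(hsv[...,2]>75)
for c0,c1,ra,rb in((304,318,163,176),(330,344,163,178)):
    P=[]
    for r in range(ra,rb):
        i=np.arange(c0,c1)[m[r,c0:c1]];P.append([*plane(f,i.min()-.5,r,260)[:2],*plane(f,i.max()+.5,r,260)[:2]])
    P=np.array(P);print(P.mean(0).round(1),np.polyfit((P[:,0]+P[:,2])/2,(P[:,1]+P[:,3])/2,1))
E
```

```text
time: 20.45
ee_pos: [394.4, -114.6, 141.1]
phi cmd/meas 0.39 0.44 deg
scene t20.45 meas -0.026 innov -0.032 area 246 | top t20.50 meas -0.041 innov -0.007 area 170 | scene t20.55 meas -0.040 innov 0.001 area 239 | top t20.60 meas -0.057 innov -0.006 area 173 | scene t20.65 meas -0.047 innov 0.009 area 240 | 
TCP [ 394.5 -114.1  141.2] phi 0.39 deg F [-0.3 -0.2 -8.4] x [-0.06  -0.132 -0.002  0.003 -0.005  1.022] sd [0.004 0.015 0.004 0.003 0.003 0.022]
NEXT wx [ 3.1  2.7  1.5  0.3 -0.6 -1.2 -1.4 -1.5 -1.4 -1.1] then th [-0.071 -0.077 -0.069 -0.054 -0.036 -0.022 -0.016 -0.013] | end [-0.016  0.022] phi 0.8
[ 613.7 -159.8  613.5 -173.4] [ -0.141523   -79.79086934]
[ 609.  -248.4  608.8 -263.4] [-1.27766383e-01 -1.78095623e+02]
```

```bash
python3 -m crank '[{"x":0,"y":-0.1,"z":0,"wx":3.2,"wy":0,"wz":0.2,"fingers":-1},{"x":0,"y":-0.3,"z":0,"wx":2.7,"wy":0,"wz":0.2,"fingers":-1},{"x":0,"y":-0.7,"z":0,"wx":1.5,"wy":0,"wz":0,"fingers":-1},{"x":0,"y":-1,"z":0.1,"wx":0.3,"wy":0,"wz":0,"fingers":-1},{"x":0,"y":-1,"z":0.1,"wx":-0.6,"wy":0,"wz":0,"fingers":-1},{"x":0,"y":-1,"z":0.1,"wx":-1.2,"wy":0,"wz":0,"fingers":-1},{"x":0,"y":-1,"z":0.1,"wx":-1.4,"wy":0,"wz":0,"fingers":-1},{"x":0,"y":-0.7,"z":0,"wx":-1.5,"wy":0,"wz":0,"fingers":-1},{"x":0,"y":-0.3,"z":0,"wx":-1.4,"wy":0,"wz":0,"fingers":-1},{"x":0,"y":-0.1,"z":0,"wx":-1.1,"wy":0,"wz":0,"fingers":-1}]' | head -2
cat > hold.py <<'E'
from station import env;from h import *
s=env.read_state();yaw=-.128;ex=np.array([np.cos(yaw),np.sin(yaw)]);ey=np.array([-ex[1],ex[0]])
d=s['ee_pos'][:2]-[483,-195.5];q=s['orientation'];R=Rn.from_quat([q[1],q[2],q[3],q[0]]).as_matrix()
print('in holder frame x %.1f y %.1f z(board) %.1f yaw err deg %.2f'%(d@ex,d@ey,s['ee_pos'][2]-118.8,np.degrees(np.arctan2(-R[1,0],-R[0,0])-yaw)))
E
python3 look.py 3.2,2.7,1.5,.3,-.6,-1.2,-1.4,-1.5,-1.4,-1.1 -0.1,-.3,-.7,-1,-1,-1,-1,-.7,-.3,-.1 0,-.1,-.1,-.1,-.1,-.1,-.1,-.1,0,0; python3 hold.py
```

```text
time: 21.7
ee_pos: [386.2, -176.7, 144.2]
phi cmd/meas 0.89 0.81 deg
scene t21.70 meas -0.012 innov -0.004 area 234 | top t21.75 meas -0.019 innov -0.001 area 172 | scene t21.80 meas -0.010 innov 0.000 area 230 | top t21.85 meas -0.015 innov 0.002 area 170 | scene t21.90 meas -0.010 innov -0.003 area 235 | 
TCP [ 386.4 -175.8  144.1] phi 0.91 deg F [-0.1  0.5 -8.8] x [-0.01   0.021 -0.002  0.002 -0.005  1.023] sd [0.004 0.015 0.004 0.003 0.003 0.021]
NEXT wx [-0.3 -0.3 -0.2 -0.2 -0.1 -0.   0.   0.   0.1  0.1] then th [-0.008 -0.004 -0.002 -0.     0.001  0.001  0.    -0.001] | end [ 0.    -0.006] phi 0.0
in holder frame x -98.3 y 7.2 z(board) 25.3 yaw err deg -0.09
```

```bash
python3 -m crank '[{"x":0,"y":0,"z":0,"wx":-0.3,"wy":0,"wz":0,"fingers":-1},{"x":-0.2,"y":-0.1,"z":0,"wx":-0.3,"wy":0,"wz":0,"fingers":-1},{"x":-0.3,"y":-0.1,"z":0,"wx":-0.2,"wy":0,"wz":0,"fingers":-1},{"x":-0.3,"y":-0.1,"z":0,"wx":-0.2,"wy":0,"wz":0,"fingers":-1},{"x":-0.3,"y":-0.1,"z":0,"wx":-0.1,"wy":0,"wz":0,"fingers":-1},{"x":-0.3,"y":-0.1,"z":0,"wx":0,"wy":0,"wz":0,"fingers":-1},{"x":-0.3,"y":-0.1,"z":0,"wx":0,"wy":0,"wz":0,"fingers":-1},{"x":-0.2,"y":-0.1,"z":0,"wx":0,"wy":0,"wz":0,"fingers":-1},{"x":0,"y":0,"z":0,"wx":0.1,"wy":0,"wz":0,"fingers":-1},{"x":0,"y":0,"z":0,"wx":0.1,"wy":0,"wz":0,"fingers":-1}]' | head -2
python3 look.py -.3,-.3,-.2,-.2,-.1,0,0,0,.1,.1 0,-.1,-.1,-.1,-.1,-.1,-.1,-.1,0,0 0; python3 hold.py
```

```text
time: 22.95
ee_pos: [404.3, -185.3, 144.1]
phi cmd/meas 0.01 0.01 deg
scene t22.95 meas 0.026 innov 0.023 area 234 | top t23.00 meas 0.015 innov -0.005 area 171 | scene t23.05 meas 0.027 innov -0.000 area 235 | top t23.10 meas 0.018 innov -0.002 area 172 | scene t23.15 meas 0.031 innov 0.002 area 232 | 
TCP [ 404.3 -185.3  144.2] phi 0.00 deg F [-0.  -0.1 -9.1] x [ 0.029  0.042 -0.001  0.003 -0.006  1.023] sd [0.004 0.015 0.004 0.003 0.003 0.022]
NEXT wx [-1.6 -1.4 -0.7 -0.1  0.3  0.6  0.8  0.8  0.7  0.6] then th [0.032 0.035 0.032 0.027 0.02  0.014 0.009 0.006] | end [ 0.009 -0.026] phi 0.0
in holder frame x -79.4 y 0.1 z(board) 25.4 yaw err deg -0.10
```

```bash
sed -i "s/z,a=lean(env.grab_frame(c),s,x\[0\])/fr=env.grab_frame(c);cv2.imwrite('last_%s.png'%c,fr['frame']);z,a=lean(fr,s,x[0])/" look.py
python3 -m crank '[{"x":0,"y":0,"z":0,"wx":-1.6,"wy":0,"wz":0,"fingers":-1},{"x":0,"y":0,"z":0,"wx":-1.4,"wy":0,"wz":0,"fingers":-1},{"x":0,"y":0,"z":0,"wx":-0.7,"wy":0,"wz":0,"fingers":-1},{"x":0,"y":0,"z":0,"wx":-0.1,"wy":0,"wz":0,"fingers":-1},{"x":0,"y":0,"z":0,"wx":0.3,"wy":0,"wz":0,"fingers":-1},{"x":0,"y":0,"z":0,"wx":0.6,"wy":0,"wz":0,"fingers":-1},{"x":0,"y":0,"z":0,"wx":0.8,"wy":0,"wz":0,"fingers":-1},{"x":0,"y":0,"z":0,"wx":0.8,"wy":0,"wz":0,"fingers":-1},{"x":0,"y":0,"z":0,"wx":0.7,"wy":0,"wz":0,"fingers":-1},{"x":0,"y":0,"z":0,"wx":0.6,"wy":0,"wz":0,"fingers":-1}]' | head -2
python3 look.py -1.6,-1.4,-.7,-.1,.3,.6,.8,.8,.7,.6 0 0
python3 - <<'E'
import cv2,numpy as np
a=cv2.imread('last_top.png')[120:250,280:370];b=cv2.imread('last_scene.png')[80:230,110:250]
a=cv2.resize(a,None,fx=4,fy=4,interpolation=2);b=cv2.resize(b,None,fx=3,fy=3,interpolation=2)
o=np.zeros((520,790,3),np.uint8);o[:,:360]=a;o[:450,365:785]=b;cv2.imwrite('pics/pre.png',cv2.convertScaleAbs(o,alpha=1.4))
E
```

```text
time: 24.2
ee_pos: [404.4, -185.2, 144.2]
phi cmd/meas 0.00 0.06 deg
scene t24.20 meas 0.026 innov 0.013 area 235 | top t24.25 meas 0.013 innov -0.003 area 168 | scene t24.30 meas 0.026 innov 0.002 area 236 | top t24.35 meas 0.014 innov -0.001 area 170 | scene t24.40 meas 0.026 innov 0.000 area 235 | 
TCP [ 404.3 -185.3  144.1] phi -0.01 deg F [ 0.4 -0.8 -9.1] x [ 0.022  0.015 -0.     0.004 -0.006  1.025] sd [0.004 0.015 0.004 0.003 0.003 0.022]
NEXT wx [-1.  -0.9 -0.5 -0.1  0.2  0.4  0.5  0.5  0.4  0.3] then th [ 0.024  0.024  0.021  0.017  0.011  0.006  0.001 -0.003] | end [ 0.001 -0.029] phi -0.2
```

View pics/pre.png

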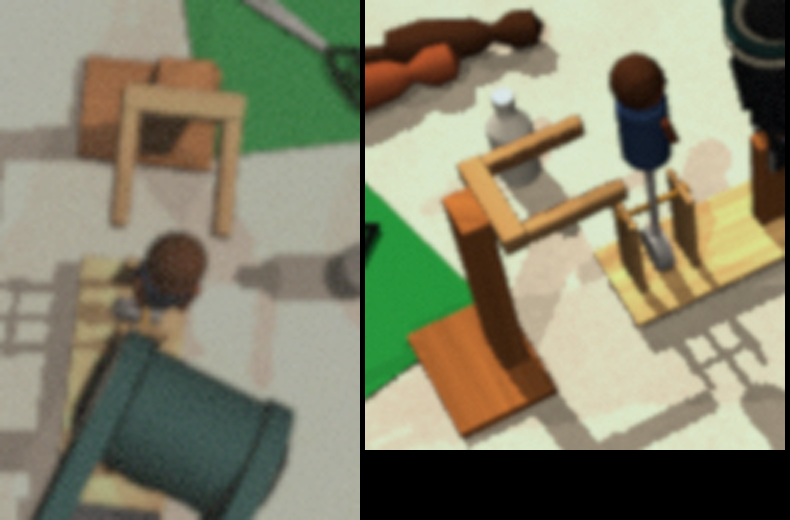

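Run:
```python
import pickle;from trk import *
np.set_printoptions(precision=1,suppress=True)
a=pickle.load(open('f0.pkl','rb'));f=a['top']
for p in((310,175.5),(335.75,178),(322.9,176.75)):print(plane(f,*p,260))
X=np.array([543.2,-203.4,337]);print('pred head',proj(f,X))
for n in('top','scene'):
    g=dict(a[n]);g['frame']=cv2.imread(f'last_{n}.png');uv,ar=head(g,X);print(n,uv,ar,plane(g,*uv,337))
    u,v=np.round(uv).astype(int);hsv=g['frame'][v-12:v+13,u-12:u+13].astype(int);print((((hsv[...,2]<82)&(hsv[...,2]-hsv[...,0]>11))*1)[::3,::1].tolist() if n=='top' else '')
print('axis pt at 260 below head px', proj(f,[543.2,-203.4,260]),'midline pt',proj(f,[588,-209,260]))
```

```text
[ 590.6 -166.   260. ]
[ 580.7 -254.7  260. ]
[ 585.6 -210.5  260. ]
pred head [324.9 185.4]
top [324.  185.6] 170 [ 542.4 -200.4  337. ]
[[0, 0, 0, 0, 0, 0, 0, 0, 0, 0, 0, 0, 0, 0, 0, 0, 0, 0, 0, 0, 0, 0, 0, 0, 0], [0, 0, 0, 0, 0, 0, 0, 0, 0, 0, 0, 0, 0, 0, 0, 0, 0, 0, 0, 0, 0, 1, 0, 0, 0], [0, 0, 0, 0, 0, 0, 1, 1, 1, 1, 1, 1, 1, 1, 1, 1, 1, 1, 0, 0, 0, 0, 0, 0, 0], [0, 0, 0, 0, 0, 1, 1, 1, 1, 1, 1, 1, 1, 1, 1, 1, 1, 1, 1, 0, 0, 0, 0, 0, 0], [1, 1, 1, 0, 0, 1, 1, 1, 1, 1, 1, 1, 1, 1, 1, 1, 1, 1, 1, 1, 0, 0, 0, 0, 0], [1, 0, 1, 0, 0, 0, 1, 1, 1, 1, 1, 1, 1, 1, 1, 1, 1, 1, 0, 0, 0, 0, 0, 0, 0], [0, 1, 1, 1, 0, 0, 0, 0, 1, 1, 1, 1, 1, 1, 1, 1, 1, 0, 0, 0, 0, 0, 0, 0, 0], [0, 1, 1, 1, 1, 0, 0, 0, 0, 0, 0, 0, 0, 0, 1, 1, 0, 0, 0, 0, 0, 0, 0, 0, 0], [0, 0, 1, 0, 0, 0, 0, 0, 0, 0, 0, 0, 0, 0, 0, 0, 0, 0, 0, 0, 0, 0, 0, 0, 0]]
scene [200.5 106.5] 235 [ 545.9 -198.9  337. ]

axis pt at 260 below head px [321.2 188.9] midline pt [322.5 176.1]
```

```bash
python3 -m crank '[{"x":-0.3,"y":0,"z":0,"wx":-1,"wy":0,"wz":0,"fingers":-1},{"x":-0.7,"y":0,"z":0,"wx":-0.9,"wy":0,"wz":0,"fingers":-1},{"x":-1,"y":-0.1,"z":0,"wx":-0.5,"wy":0,"wz":0,"fingers":-1},{"x":-1.1,"y":0,"z":0,"wx":-0.1,"wy":0,"wz":0,"fingers":-1},{"x":-1.1,"y":0,"z":0,"wx":0.2,"wy":0,"wz":0,"fingers":-1},{"x":-1.1,"y":0,"z":0,"wx":0.4,"wy":0,"wz":0,"fingers":-1},{"x":-1,"y":0,"z":0,"wx":0.5,"wy":0,"wz":0,"fingers":-1},{"x":-0.8,"y":0,"z":0,"wx":0.5,"wy":0,"wz":0,"fingers":-1},{"x":-0.5,"y":0,"z":0,"wx":0.4,"wy":0,"wz":0,"fingers":-1},{"x":-0.3,"y":0,"z":0,"wx":0.3,"wy":0,"wz":0,"fingers":-1}]' | head -2
python3 look.py -1,-.9,-.5,-.1,.2,.4,.5,.5,.4,.3 0,0,-.1,0,0,0,0,0,0,0 0; python3 hold.py
```

```text
time: 25.45
ee_pos: [482.9, -196.4, 144.1]
phi cmd/meas -0.21 -0.17 deg
scene t25.45 meas 0.003 innov -0.003 area 249 | top t25.50 meas 0.046 innov 0.055 area 348 | scene t25.55 meas 0.001 innov -0.029 area 249 | top t25.60 meas 0.050 innov 0.028 area 339 | scene t25.65 meas -0.005 innov -0.033 area 254 | 
TCP [ 482.3 -196.5  144.2] phi -0.20 deg F [-0.   0.6 -9.2] x [ 0.02  -0.001 -0.001 -0.01   0.008  1.025] sd [0.004 0.015 0.005 0.003 0.003 0.022]
NEXT wx [-0.6 -0.5 -0.2  0.   0.2  0.3  0.3  0.3  0.3  0.2] then th [0.02  0.019 0.016 0.013 0.01  0.007 0.006 0.005] | end [ 0.006 -0.009] phi 0.1
in holder frame x -0.6 y -1.1 z(board) 25.4 yaw err deg -0.11
```

```bash
sed -i "s/and a>100:/and 100<a<(230 if c=='top' else 400):/; s/'scene','top','scene','top','scene'))/'scene','scene','scene','scene'))/; s/np.full(26,p1\[-1\]),np.zeros(25)/np.full(21,p1[-1]),np.zeros(20)/" look.py
python3 - <<'E'
import json
d=json.load(open('st.json'));d['x']=[-.012,-.065,-.001,.003,-.006,1.025];json.dump(d,open('st.json','w'))
E
python3 look.py p 0 0
```

```text
phi cmd/meas -0.20 -0.20 deg

TCP [ 482.3 -196.5  144.2] phi -0.20 deg F [-0.   0.6 -9.2] x [-0.012 -0.065 -0.001  0.003 -0.006  1.025] sd [0.004 0.015 0.005 0.003 0.003 0.022]
NEXT wx [ 1.4  1.3  0.7  0.2 -0.2 -0.5 -0.6 -0.6 -0.6 -0.5] then th [-0.018 -0.023 -0.023 -0.02  -0.016 -0.011 -0.006 -0.002] | end [-0.006  0.026] phi 0.4
```

```bash
python3 -m crank '[{"x":0,"y":0,"z":0.1,"wx":1.4,"wy":0,"wz":0,"fingers":-1},{"x":0,"y":0,"z":0.2,"wx":1.3,"wy":0,"wz":0,"fingers":-1},{"x":0,"y":0,"z":0.2,"wx":0.7,"wy":0,"wz":0,"fingers":-1},{"x":0,"y":0,"z":0.2,"wx":0.2,"wy":0,"wz":0,"fingers":-1},{"x":0,"y":0,"z":0.2,"wx":-0.2,"wy":0,"wz":0,"fingers":-1},{"x":0,"y":0,"z":0.2,"wx":-0.5,"wy":0,"wz":0,"fingers":-1},{"x":0,"y":0,"z":0.2,"wx":-0.6,"wy":0,"wz":0,"fingers":-1},{"x":0,"y":0,"z":0.2,"wx":-0.6,"wy":0,"wz":0,"fingers":-1},{"x":0,"y":0,"z":0.1,"wx":-0.6,"wy":0,"wz":0,"fingers":-1},{"x":0,"y":0,"z":0.1,"wx":-0.5,"wy":0,"wz":0,"fingers":-1}]' | head -2
python3 look.py 1.4,1.3,.7,.2,-.2,-.5,-.6,-.6,-.6,-.5 0 0; python3 hold.py
```

```text
time: 26.7
ee_pos: [482.4, -197.4, 127.1]
phi cmd/meas 0.40 0.35 deg
scene t26.70 meas 0.025 innov 0.028 area 245 | scene t26.75 meas 0.027 innov -0.001 area 247 | scene t26.80 meas 0.033 innov 0.001 area 250 | scene t26.85 meas 0.033 innov -0.004 area 239 | 
TCP [ 482.4 -197.3  127.2] phi 0.40 deg F [ 0.9  0.7 -8. ] x [ 0.036  0.084  0.     0.003 -0.006  1.022] sd [0.004 0.016 0.005 0.003 0.003 0.023]
NEXT wx [-2.5 -2.3 -1.3 -0.3  0.4  0.9  1.1  1.2  1.1  0.9] then th [0.043 0.049 0.048 0.041 0.031 0.022 0.014 0.008] | end [ 0.014 -0.043] phi -0.4
in holder frame x -0.3 y -1.9 z(board) 8.4 yaw err deg -0.11
```

```bash
python3 -m crank '[{"x":0,"y":0,"z":-0.2,"wx":-2.5,"wy":0,"wz":0,"fingers":-1},{"x":0,"y":0,"z":-0.2,"wx":-2.3,"wy":0,"wz":0,"fingers":-1},{"x":0,"y":0,"z":0,"wx":-1.3,"wy":0,"wz":0,"fingers":-1},{"x":0,"y":0,"z":0,"wx":-0.3,"wy":0,"wz":0,"fingers":-1},{"x":0,"y":0,"z":0,"wx":0.4,"wy":0,"wz":0,"fingers":-1},{"x":0,"y":0,"z":0,"wx":0.9,"wy":0,"wz":0,"fingers":-1},{"x":0,"y":0,"z":0.1,"wx":1.1,"wy":0,"wz":0,"fingers":-1},{"x":0,"y":0,"z":0.1,"wx":1.2,"wy":0,"wz":0,"fingers":-1},{"x":0,"y":0,"z":0.1,"wx":1.1,"wy":0,"wz":0,"fingers":-1},{"x":0,"y":0,"z":0.1,"wx":0.9,"wy":0,"wz":0,"fingers":-1}]' | head -2
python3 look.py -2.5,-2.3,-1.3,-.3,.4,.9,1.1,1.2,1.1,.9 0 0; python3 hold.py
```

```text
time: 27.9
ee_pos: [482.5, -196.8, 127.1]
phi cmd/meas -0.40 -0.31 deg
scene t27.90 meas 0.028 innov 0.011 area 250 | scene t27.95 meas 0.024 innov -0.002 area 245 | scene t28.00 meas 0.023 innov -0.001 area 247 | scene t28.05 meas 0.021 innov -0.001 area 245 | 
TCP [ 482.5 -196.9  127.1] phi -0.41 deg F [ 0.2 -0.7 -8.3] x [ 0.018 -0.021  0.001  0.003 -0.006  1.023] sd [0.004 0.016 0.005 0.004 0.004 0.023]
NEXT wx [-0.2 -0.2 -0.   0.1  0.2  0.2  0.2  0.2  0.1  0.1] then th [0.016 0.013 0.01  0.008 0.006 0.005 0.005 0.006] | end [0.005 0.003] phi 0.3
in holder frame x -0.3 y -1.4 z(board) 8.3 yaw err deg -0.08
```

```bash
python3 -m crank '[{"x":0,"y":0,"z":0.1,"wx":-0.2,"wy":0,"wz":0,"fingers":-1},{"x":0,"y":0,"z":0.1,"wx":-0.2,"wy":0,"wz":0,"fingers":-1},{"x":0,"y":0,"z":0.1,"wx":0,"wy":0,"wz":0,"fingers":-1},{"x":0,"y":0,"z":0.1,"wx":0.1,"wy":0,"wz":0,"fingers":-1},{"x":0,"y":0,"z":0.1,"wx":0.2,"wy":0,"wz":0,"fingers":-1},{"x":0,"y":0,"z":0.1,"wx":0.2,"wy":0,"wz":0,"fingers":-1},{"x":0,"y":0,"z":0.1,"wx":0.1,"wy":0,"wz":0,"fingers":-1},{"x":0,"y":0,"z":0.1,"wx":0.1,"wy":0,"wz":0,"fingers":-1},{"x":0,"y":0,"z":0.05,"wx":0.1,"wy":0,"wz":0,"fingers":-1},{"x":0,"y":0,"z":0,"wx":0,"wy":0,"wz":0,"fingers":-1}]'
python3 look.py -.2,-.2,0,.1,.2,.2,.1,.1,.1,0 0 0; python3 hold.py
```

```text
time: 29.1
ee_pos: [482.7, -197.0, 119.0]
orientation: [0.001, 0.065, 0.998, -0.0]
force: [-0.4, -0.7, -4.4]
gripper_width: 0.269
finger_force: 100.6
phi cmd/meas -0.01 0.01 deg
scene t29.10 meas 0.008 innov 0.001 area 245 | scene t29.15 meas 0.007 innov -0.000 area 244 | scene t29.20 meas 0.008 innov 0.001 area 246 | scene t29.25 meas 0.007 innov -0.001 area 246 | 
TCP [ 482.6 -197.1  118.9] phi 0.00 deg F [-0.8  0.5 -4.6] x [ 0.004  0.001  0.001  0.003 -0.006  1.023] sd [0.005 0.016 0.005 0.004 0.004 0.024]
NEXT wx [-0.2 -0.2 -0.1 -0.   0.   0.1  0.1  0.1  0.1  0.1] then th [ 0.005  0.004  0.003  0.002  0.001 -0.001 -0.002 -0.003] | end [-0.002 -0.008] phi 0.0
in holder frame x -0.2 y -1.6 z(board) 0.1 yaw err deg -0.10
```

```bash
python3 -m crank '[{"x":0,"y":0,"z":0.05,"wx":0,"wy":0,"wz":0,"fingers":-1},{"x":0,"y":0,"z":0,"wx":0,"wy":0,"wz":0,"fingers":1},{"x":0,"y":0,"z":0,"wx":0,"wy":0,"wz":0,"fingers":1},{"x":0,"y":0,"z":0,"wx":0,"wy":0,"wz":0,"fingers":1},{"x":0,"y":0,"z":0,"wx":0,"wy":0,"wz":0,"fingers":1},{"x":0,"y":0,"z":0,"wx":0,"wy":0,"wz":0,"fingers":1},{"x":0,"y":0,"z":0,"wx":0,"wy":0,"wz":0,"fingers":1},{"x":0,"y":0,"z":0,"wx":0,"wy":0,"wz":0,"fingers":1},{"x":0,"y":0,"z":0,"wx":0,"wy":0,"wz":0,"fingers":1},{"x":0,"y":0,"z":0,"wx":0,"wy":0,"wz":0,"fingers":1}]'
```

```text
time: 30.3
ee_pos: [482.5, -197.0, 118.2]
orientation: [0.0, 0.065, 0.998, -0.0]
force: [0.0, 0.5, 0.2]
gripper_width: 1.0
finger_force: 0.0
```

```bash
python3 -m crank '[{"x":0,"y":0,"z":-0.5,"wx":0,"wy":0,"wz":0,"fingers":1},{"x":0,"y":0,"z":-1,"wx":0,"wy":0,"wz":0,"fingers":1},{"x":0,"y":0,"z":-1.5,"wx":0,"wy":0,"wz":0,"fingers":1},{"x":0,"y":0,"z":-1.5,"wx":0,"wy":0,"wz":0,"fingers":1},{"x":0,"y":0,"z":-1.5,"wx":0,"wy":0,"wz":0,"fingers":1},{"x":0,"y":0,"z":-1.5,"wx":0,"wy":0,"wz":0,"fingers":1},{"x":0,"y":0,"z":-1.5,"wx":0,"wy":0,"wz":0,"fingers":1},{"x":0,"y":0,"z":-1.5,"wx":0,"wy":0,"wz":0,"fingers":1},{"x":0,"y":0,"z":-1,"wx":0,"wy":0,"wz":0,"fingers":1},{"x":0,"y":0,"z":-0.5,"wx":0,"wy":0,"wz":0,"fingers":1}]'
python3 - <<'E'
from station import env
import cv2,numpy as np
a=env.grab_frame('top')['frame'][120:250,280:370];b=env.grab_frame('scene')['frame'][80:230,110:250]
a=cv2.resize(a,None,fx=4,fy=4,interpolation=2);b=cv2.resize(b,None,fx=3,fy=3,interpolation=2)
o=np.zeros((520,790,3),np.uint8);o[:,:360]=a;o[:450,365:785]=b;cv2.imwrite('pics/end.png',cv2.convertScaleAbs(o,alpha=1.4))
E
```

```text
time: 31.3
ee_pos: [482.6, -197.1, 239.4]
orientation: [0.001, 0.065, 0.998, -0.0]
force: [0.4, -0.1, -0.6]
gripper_width: 0.995
finger_force: 0.0
```

View pics/end.png

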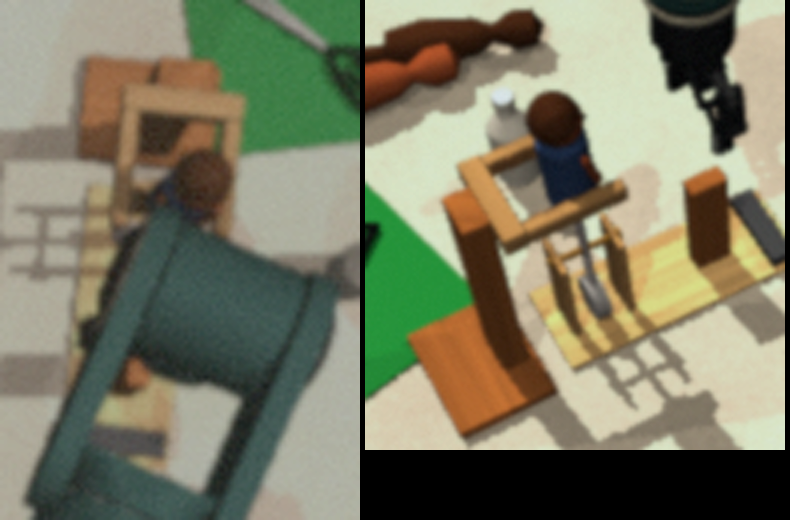

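The picture shows the stand flat in the holder, handle free, with the doll between the arms (head at about (205,178) in the left crop) resting slightly to the right. I'll let it settle for one second, check, and hand it in.

```bash
python3 -m crank '[{"x":0,"y":0,"z":0,"wx":0,"wy":0,"wz":0,"fingers":1},{"x":0,"y":0,"z":0,"wx":0,"wy":0,"wz":0,"fingers":1},{"x":0,"y":0,"z":0,"wx":0,"wy":0,"wz":0,"fingers":1},{"x":0,"y":0,"z":0,"wx":0,"wy":0,"wz":0,"fingers":1},{"x":0,"y":0,"z":0,"wx":0,"wy":0,"wz":0,"fingers":1},{"x":0,"y":0,"z":0,"wx":0,"wy":0,"wz":0,"fingers":1},{"x":0,"y":0,"z":0,"wx":0,"wy":0,"wz":0,"fingers":1},{"x":0,"y":0,"z":0,"wx":0,"wy":0,"wz":0,"fingers":1},{"x":0,"y":0,"z":0,"wx":0,"wy":0,"wz":0,"fingers":1},{"x":0,"y":0,"z":0,"wx":0,"wy":0,"wz":0,"fingers":1}]' | head -2
python3 - <<'E'
from station import env;from trk import *
for i in range(2):
    s=env.read_state();s['ee_pos']=np.array([482.6,-197,118.8]);print(lean(env.grab_frame('scene'),s,-.09))
print(env.sign_off())
E
```

```text
time: 32.4
ee_pos: [482.4, -197.0, 238.2]
(np.float64(-0.07242704079865875), np.int32(247))
(np.float64(-0.0700137021784768), np.int32(253))
the job is handed in; nothing more can be done
None
```

The job is handed in at 32.5 s: the doll was balanced upright in the air from about 9.7 s on (within 0.1 rad), carried in, and the stand set down flat between the holder arms and released, the doll resting at about 0.07 rad; on the first try at raising it the mast swung over to its left stop before I balanced it.

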